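Pack the sold canister set into its storage box

ROBOT

A 7-joint arm with a two-finger parallel gripper is mounted at the origin on the work surface. World frame = base frame: x ahead of the robot, y to its left, z up, the work surface at z = 0. Lengths are in mm, angles in rad, forces in N, time in s.
With the tool pointing down it reaches from about 400 to 850 mm from the base axis. Payload 10.4 kg.
Tool frame: the origin (TCP) lies on the centre line of the jaws, within the pads' length; the fingertips stand 22 mm ahead of it and the grasp point (between the pads) lies 3 mm ahead of it; z points along the fingers, y is the direction in which the jaws open and shut (so a half turn about z gives the same grasp; the last joint's range is limited). The gripper opens to 85 mm and grips with 20 to 120 N. Pads are 22 mm wide; open, the fingers measure 114 mm over their backs; the gripper's body (76 mm by 85 mm) begins 54 mm behind the grasp point. The pads swing forward as they close: fully open they stand 13 mm farther back than shut.
Start: joints at [-1.359, 0.332, -0.065, 1.46, 0.022, 1.35, -0.088], TCP at [145.39, 607.874, 253.338] pointing down, gripper open.
Joint ranges: [-2.6, 2.6], [-0.5, 2.12], [-1.47, 1.34], [0.16, 2.42], [-1.27, 4.41], [0.06, 2.06], [-2.6, 2.6]. Speed limits (rad/s): [2.22, 2.22, 2.79, 2.79, 3.14, 3.14, 3.14].

INTERFACE

Orientations are given as a unit quaternion [x, y, z, w].
In Python, from bench import readout, read_camera, camera_params, robot, spot_in, cut_out gives the robot as it stands.
- The arm moves only by the tool move_arm, never from a script. Its argument "targets" is a list of rows, each an object with "gripper": the opening, from -1 (shut) to 1 (fully open), so that 0 is half open; "offset": the shift along the world's x, y, z in m, a list of three; "angular": the turn, a rotation vector about the world's x, y, z in rad, a list of three. In form: [{"gripper": gripper, "offset": [x, y, z], "angular": [wx, wy, wz]}, ...]. A call has 1 to 10 rows; each row shifts and turns the commanded pose from where the row before left it; what a row does not reach is not made up. A row lasts 1/10 s, in which the tool goes at most 50 mm and 8.59 degrees, less where a joint would pass 70% of its speed; a pose out of reach is approached as far as the arm can. A call is refused whole if a number of a shift passes 0.05 or a number of a turn 0.15, either way. A call with a gripper value outside its range is refused whole. The fingers move at their own pace and stop on an object; "grip_force" is the grip in N (left out, the last holds). Time passes only in rows, so rows that do not move let the fingers close. It gives the time, the measured TCP pose, the force and the opening at its end, in the units of the state.
- readout.read_state(): the state, without advancing time (a new reading comes with each control period).
- read_camera(name): name is "scene" or "side" or "wrist"; returns the picture (384x512x3 uint8, red, green, blue); there is no depth.
- camera_params(name): a dict with "fovy" (degrees; the focal length in pixels is half the picture's height over the tangent of half this angle, whatever the lens; pixels are square), "cx", "cy" (the principal point, pixels), "cam_to_world" (4x4, takes a point from camera to world coordinates); the wrist camera has in their place "hand_eye" (4x4, takes a point from camera to tool coordinates, whose origin is the TCP and whose axes are the flange's). Camera axes: x right, y down, z forward; pixel columns grow to the right and rows downward; lengths in mm; the calibration is good to about 2 mm. A picture is of the moment at which its call begins: read the wrist's pose just before it. camera_params takes no time and is no camera call.
- robot.sign_off(): hands the job in, once; it reports no verdict.
Trained networks look in the newest picture that a camera, given by its name, has taken for a name from the list of things; names that differ only in an ending like _2 or _b are one class to them, and where a whole thing is asked for, a point or a joint stands for the part that bears it (a point fixed in the world has none). Each returns a list of dicts, best first, with "p" (0 to 1); they miss things now and then, are a little off and sometimes report something else, mostly with a low value. They report only what shows in the picture. A call takes as long as a camera call. They do not tell look-alikes from the thing itself.
- spot_in(camera, target): "box" ([left, top, width, height] in pixels, round what is visible of it).
- cut_out(camera, target): "region" (384x512 bool, what is visible of it) and "box" ([left, top, width, height] in pixels, round what is visible of it).
The state is a dict: "t": time; "q": joint angles; "joint_vel": joint speeds; "tau": joint torques, N m; "eef_pos": TCP position; "ee_rot": TCP orientation; "contact_force": force on the tool from outside, world axes, zero at the start; "wrist_torque": the same for the moment, N m; "gripper_width": finger opening in mm.
Only numpy, scipy, OpenCV 4.12 (cv2) and the standard library are available. Lean on these libraries where they do the work, as an engineer would, in place of code of your own. Each camera call takes 0.05 s, during which the arm holds its last target. There are 200 camera calls.

TASK

Pack this sold kitchen set on the shop's display table: first lift the empty white storage box with the steel handle off its wooden stand and set it down upright in the middle of the cork mat. Then put all the small round jars and small square tins that are on the table (three to five of them) into the box, and last put the loose wooden lid on the box and press it down until it is fully seated, level and flush with the rim all round. Do not tip the box over, and leave the other goods where they are.

Things in the scene. Friction and masses are not known exactly. Their poses are not given: they have to be found in the camera images.
- tub: open white rectangular storage box, outside 128 mm (its x) by 212 mm (its y) by 85 mm tall, walls 4 mm, inner floor 4 mm above its underside, about 340 g. Origin: centre of its underside, z up. A steel loop handle stands out on its -x side. It starts empty on the stand
- tub_handle (a point): middle of the crossbar of the box's handle, at x = -106, y = 0, z = 73 mm of the box. The bar runs along the box's y, 12 mm thick in x, 20 mm tall, 66 mm long clear between the two arms that join it to the box; 36 mm of free space between bar and wall. Same axes as the box
- tub_rim (a point): centre of the box's mouth at rim height (85 mm above its underside); mouth 120 (x) by 204 mm (y). Two black rubber snap lugs, each 76 mm long, stand out 4 to 5 mm into the mouth from the middle of the two short walls, centred 10 mm below the rim; they are sprung and give way outwards when the lid's plug is pressed past them. Same axes as the box
- lid: loose rectangular lid, 150 g, fits either way round, long side to long side. Origin: centre of its plug's underside, z up. Below, a grey plug 16 mm deep, 116 (x) by 200 mm (y), its lowest 5 mm narrowed to 112 x 196 mm; then a wooden plate 132 by 216 mm, z = 16 to 22 mm; in the middle a wooden grip bar, z = 22 to 54 mm. It starts lying on the table on its plug
- lid_grip (a point): a point in the lid's grip bar, 45 mm above the lid's origin, 9 mm below the bar's top; the bar is 14 mm thick in the lid's x, 70 mm long in y. Same axes as the lid
- lid_plate (a point): centre of the underside of the lid's plate, 16 mm above the lid's origin; it meets the box's rim when seated. Merely laid on the box it stays about 5 to 9 mm above the rim, resting on the lugs; roughly 8 to 18 N pressed slowly down on its middle snaps it home, and it stays there; if one end stays high, a press on that end of the plate brings it down
- stand: fixed wooden display stand, a block 170 mm (x) by 240 mm (y) by 60 mm tall. Origin: centre of its underside, z up
- mat: fixed flat cork mat, 200 mm (x) by 280 mm (y), 4 mm thick. Origin: centre of its underside, z up
- jar0: small round storage jar, blue stoneware with a wooden cap, 30 mm diameter, 50 mm tall, 80 g; may be absent. Origin: centre of its underside, z up its axis
- jar1: small round storage jar, blue stoneware with a wooden cap, 30 mm diameter, 50 mm tall, 80 g; may be absent. Origin: centre of its underside, z up its axis
- jar2: small round storage jar, blue stoneware with a wooden cap, 30 mm diameter, 50 mm tall, 80 g; may be absent. Origin: centre of its underside, z up its axis
- tin0: small square tin, bare copper with a thin dark line round it, 30 x 30 mm, 50 mm tall, 70 g; may be absent. Origin: centre of its underside, z up, x and y square to its sides
- tin1: small square tin, bare copper with a thin dark line round it, 30 x 30 mm, 50 mm tall, 70 g; may be absent. Origin: centre of its underside, z up, x and y square to its sides
- tumbler: bystander: drinking glass, 68 mm across, 100 mm tall; origin at its underside
- tape: bystander: roll of yellow packing tape lying flat, 100 mm across, 48 mm tall; origin at its underside
- candlestick: bystander: brass candlestick, foot 80 mm across, 160 mm tall; origin at its underside
- mug: bystander: white mug, 80 mm across, 90 mm tall; origin at its underside
There are look-alikes about, which are no part of the job. What is shaped like the jar2 but purple is not meant.

How it is judged (in metres and radians):
On the way, in this order (a step that is already met when the one before it is completed fails the run):
1. the storage box stands upright on the cork mat, let go (horizontal distance between tub and mat below 0.05 m and z of tub in the frame of mat below 0.009 m and angle between tub's own z axis and vertical below 0.05 rad and contact force between the fingers and tub below 0.1 N), for 0.2 s.
2. all the jars and tins are in the box (x of jar0 in the frame of tub between -0.06 and 0.06 m and y of jar0 in the frame of tub between -0.102 and 0.102 m and z of jar0 in the frame of tub between -0.005 and 0.072 m and x of jar1 in the frame of tub between -0.06 and 0.06 m and y of jar1 in the frame of tub between -0.102 and 0.102 m and z of jar1 in the frame of tub between -0.005 and 0.072 m and x of jar2 in the frame of tub between -0.06 and 0.06 m and y of jar2 in the frame of tub between -0.102 and 0.102 m and z of jar2 in the frame of tub between -0.005 and 0.072 m and x of tin0 in the frame of tub between -0.06 and 0.06 m and y of tin0 in the frame of tub between -0.102 and 0.102 m and z of tin0 in the frame of tub between -0.005 and 0.072 m and x of tin1 in the frame of tub between -0.06 and 0.06 m and y of tin1 in the frame of tub between -0.102 and 0.102 m and z of tin1 in the frame of tub between -0.005 and 0.072 m), for 0.2 s.
3. the lid is pressed home on the box, level (z of lid in the frame of tub between 0.065 and 0.0715 m and angle between the z axis of lid and the z axis of tub, either way round below 0.03 rad and angle between lid's own z axis and vertical below 0.1 rad and horizontal distance between lid and tub below 0.008 m), for 0.2 s.
At the end, for the whole second after the job is handed in: The box stands upright (within 0.05 rad) on the cork mat, its centre within 50 mm of the mat's centre; every jar and tin is inside it; the lid is seated within 2.5 mm of fully home, parallel to the rim within 0.03 rad, right side up; all at rest (all of step 2 and all of step 3 and horizontal distance between tub and mat below 0.05 m and z of tub in the frame of mat below 0.009 m and angle between tub's own z axis and vertical below 0.05 rad and linear speed of each of tub, lid, jar0, jar1, jar2, tin0, tin1 below 0.03 m/s); the robot touches nothing.
It fails at once if the storage box is tipped over (angle between tub's own z axis and vertical above 0.8 rad).
It fails at once if other goods are shoved away or knocked over (distance of any of tumbler, tape, candlestick, mug from where it was at the start of the episode above 0.06 m or angle between any of tumbler, tape, candlestick, mug's own z axis and vertical above 0.7 rad).
Of jar0, jar1, jar2, tin0, tin1 only 3 to 5 are there at a start; the rules pass over those that are not, and their reading is None.
At some moment in a run one of jar0, jar1, jar2, tin0, tin1, lid may be knocked a few centimetres aside while the robot is not near it.
It also fails if it takes over 210 s, if anything falls off the work surface, if the arm or the gripper's body presses on something with over 40 N, if the wrist force passes 120 N, or if a joint passes its speed limit or range.

## Working session

There is one attempt and no reset: what is moved stays moved. The work goes in short steps, Python scripts to look and compute and a tool call to move; the robot and the scene stay as the last step left them, time stands still between calls to the robot, and variables do not carry over. Pictures are saved under pics/ and viewed, about 12 in all and at most 16, crops included, and the job is handed in when it is done.

Besides the shell and the picture viewer there is one more tool, called after "Call:" as name(argument=value, ...) on one line, values as JSON. move_arm: Moves the arm, as the interface text tells. Its arguments: {"type":"object","properties":{"targets":{"type":"array","items":{"type":"object","properties":{"gripper":{"type":"number"},"offset":{"type":"array","items":{"type":"number"}},"angular":{"type":"array","items":{"type":"number"}}}}},"grip_force":{"type":"number"}},"required":["targets"]}

```bash
mkdir -p pics; ls; cat > h.py <<'E'
import numpy as np, cv2
from bench import readout, read_camera, camera_params, robot, spot_in, cut_out
def pic(cam,name,crop=None,k=1):
    im=read_camera(cam); cv2.imwrite('pics/'+name+'.png',im[:,:,::-1]); return im
def K(p):
    f=192/np.tan(np.radians(p['fovy'])/2); return f,p['cx'],p['cy']
from scipy.spatial.transform import Rotation as R
def c2w(cam):
    p=camera_params(cam)
    if cam!='wrist': return p,np.array(p['cam_to_world'])
    s=readout.read_state(); T=np.eye(4); T[:3,:3]=R.from_quat(s['ee_rot']).as_matrix(); T[:3,3]=s['eef_pos']
    return p,T@np.array(p['hand_eye'])
def pt(cam,uv,z,pT=None):
    p,T=pT or c2w(cam); f,cx,cy=K(p)
    uv=np.atleast_2d(np.asarray(uv,float))
    d=np.c_[(uv[:,0]-cx)/f,(uv[:,1]-cy)/f,np.ones(len(uv))]@T[:3,:3].T
    o=T[:3,3]; return o+d*((z-o[2])/d[:,2])[:,None]
def proj(cam,X,pT=None):
    p,T=pT or c2w(cam); f,cx,cy=K(p)
    c=(np.atleast_2d(X)-T[:3,3])@T[:3,:3]; return np.c_[c[:,0]/c[:,2]*f+cx,c[:,1]/c[:,2]*f+cy]
E
python3 - <<'E'
from h import *
s=readout.read_state(); print(s)
for c in('scene','side'):
    p=camera_params(c);print(c,p['fovy'],p['cx'],p['cy'],np.round(p['cam_to_world'],3).tolist())
p=camera_params('wrist');print(p)
a=pic('scene','scene0');b=pic('side','side0');c=pic('wrist','wrist0')
for n in('tub','lid','lid_grip','mat','stand','jar0','tin0','tumbler','tape','candlestick','mug','tub_handle'):
  for c in('scene','side'):
    print(n,c,[([int(x) for x in d['box']],round(d['p'],2)) for d in spot_in(c,n)][:6])
E
```

```text
pics
{'t': 0.0, 'q': array([-1.35860198,  0.33287744, -0.06469667,  1.4609416 ,  0.02159195,
        1.3499013 , -0.08849816]), 'joint_vel': array([ 9.48358491e-04,  7.03766681e-04,  8.60425337e-04,  2.42633593e-04,
        1.62858916e-03,  8.29843206e-04, -9.14381969e-05]), 'tau': array([ 7.14769521e-04, -6.25455379e+01,  4.92985547e-02, -3.91610706e+01,
        1.61029090e-02,  9.96032380e-03, -2.35116340e-05]), 'eef_pos': array([145.32494754, 607.51463984, 252.51228946]), 'ee_rot': array([ 1.17118769e-01,  9.93117657e-01, -7.14225950e-04, -5.41174333e-05]), 'contact_force': array([ 0.18060968,  0.71315566, -0.12001605]), 'wrist_torque': array([0.0020743 , 0.03684801, 0.01041614]), 'gripper_width': 85.54820876793376}
scene 51.307897351793386 258.74991058435467 191.19688241787154 [[0.816, 0.393, -0.424, 1058.562], [0.577, -0.57, 0.585, -702.058], [-0.012, -0.722, -0.692, 932.578], [0.0, 0.0, 0.0, 1.0]]
side 54.59014026529347 249.5481773364689 185.98748585652288 [[0.943, -0.171, 0.285, 186.935], [-0.332, -0.53, 0.781, -976.102], [0.017, -0.831, -0.557, 807.84], [0.0, 0.0, 0.0, 1.0]]

[... 1186 characters left out ...]
, ([195, 153, 60, 39], 0.34)]
tin0 scene [([245, 184, 13, 18], 0.7), ([222, 189, 12, 14], 0.69), ([249, 195, 69, 66], 0.52), ([249, 135, 90, 66], 0.52)]
tin0 side [([225, 194, 12, 18], 0.64), ([213, 201, 11, 24], 0.49)]
tumbler scene [([332, 183, 25, 34], 0.56)]
tumbler side [([281, 154, 14, 28], 0.89), ([238, 235, 88, 65], 0.45)]
tape scene [([118, 224, 41, 36], 0.86)]
tape side [([198, 266, 32, 39], 0.96)]
candlestick scene [([338, 103, 25, 47], 0.77)]
candlestick side [([221, 112, 18, 37], 0.88)]
mug scene [([132, 312, 42, 59], 0.59)]
mug side [([318, 287, 51, 49], 0.79)]
tub_handle scene [([153, 205, 90, 89], 0.57), ([249, 196, 71, 66], 0.51)]
tub_handle side [([243, 202, 78, 76], 0.77)]
```

View pics/scene0.png

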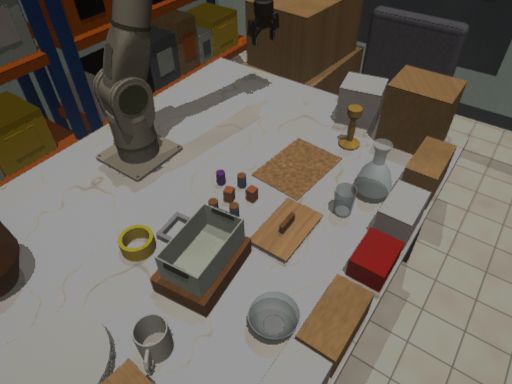

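View pics/side0.png

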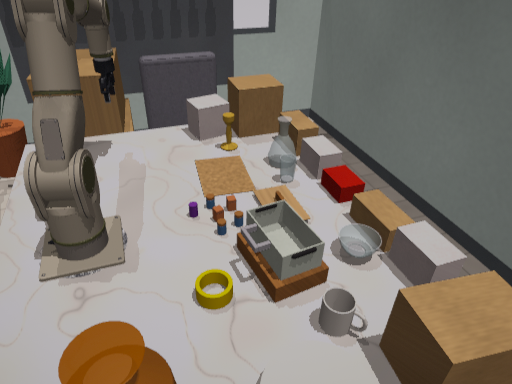

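Scene: tub on the stand at about (203,250), mat at (298,167), lid at (287,228). There are three blue jars, two copper tins and a purple look-alike at (221,177). I'll enlarge both views for corners.

```bash
python3 - <<'E'
from h import *
a=cv2.imread('pics/scene0.png')[160:310,140:340]; cv2.imwrite('pics/cs.png',cv2.resize(a,None,fx=4,fy=4,interpolation=cv2.INTER_CUBIC))
b=cv2.imread('pics/side0.png')[170:310,170:340]; cv2.imwrite('pics/cd.png',cv2.resize(b,None,fx=4,fy=4,interpolation=cv2.INTER_CUBIC))
E
```

```text
(no output)
```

View pics/cs.png

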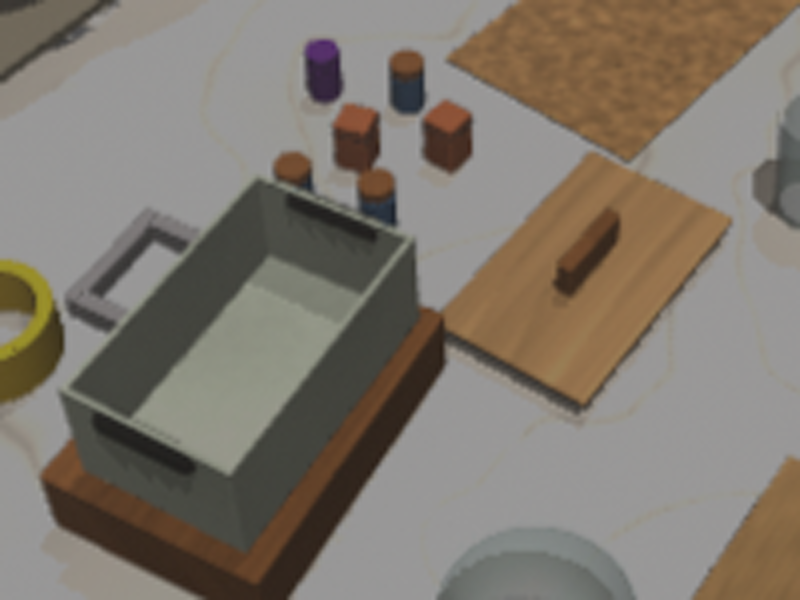

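View pics/cd.png

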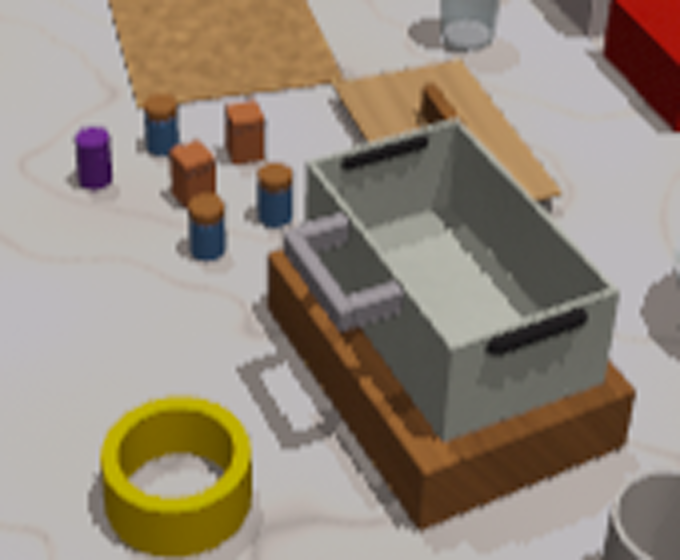

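```bash
cat > m.py <<'E'
from h import *
def S(l): return np.array(l)/4.+[140,160]
def D(l): return np.array(l)/4.+[170,170]
def sh(n,s,d,z):
    print(n); 
    if s is not None: print(' sc',np.round(pt('scene',s,z)[:,:2],0).tolist())
    if d is not None: print(' sd',np.round(pt('side',d,z)[:,:2],0).tolist())
E
python3 - <<'E'
from m import *
sh('tub',S([(260,180),(413,240),(232,472),(66,390)]),D([(308,163),(458,122),(615,290),(450,345)]),145)
sh('jars',S([(406,63),(292,163),(377,183)]),D([(161,104),(206,206),(275,176)]),50)
sh('tins',S([(356,119),(447,117)]),D([(192,155),(245,114)]),50)
sh('purple',S([(322,50)]),D([(93,137)]),50)
sh('lid',S([(592,153),(730,222),(583,404),(445,328)]),None,22)
sh('grip',S([(590,240)]),D([(435,103)]),54)
sh('mat',[(299,141),(342,158),(297,199),(252,174)],[(194,162),(242,157),(255,190),(205,196)],4)
sh('handle',S([(108,258)]),D([(318,275)]),143)
for n,u in [('tumbler',(480,222)),('tape',(5,390))]: sh(n,S([u]),None,0)
sh('candle',[(349,144)],[(229,147)],0)
sh('vase,glass',[(373,190),(343,210)],[(281,162),(287,178)],0)
E
```

```text
tub
 sc [[486.0, -165.0], [606.0, -150.0], [628.0, -355.0], [506.0, -368.0]]
 sd [[476.0, -166.0], [601.0, -154.0], [623.0, -358.0], [500.0, -370.0]]
jars
 sc [[428.0, 72.0], [425.0, -72.0], [493.0, -52.0]]
 sd [[422.0, 70.0], [421.0, -78.0], [486.0, -58.0]]
tins
 sc [[436.0, -5.0], [494.0, 38.0]]
 sd [[429.0, -10.0], [488.0, 33.0]]
purple
 sc [[360.0, 45.0]]
 sd [[356.0, 41.0]]
lid
 sc [[598.0, 94.0], [726.0, 91.0], [725.0, -119.0], [606.0, -119.0]]
grip
 sc [[661.0, -12.0]]
 sd [[650.0, -8.0]]
mat
 sc [[456.0, 399.0], [640.0, 399.0], [615.0, 124.0], [420.0, 141.0]]
 sd [[433.0, 398.0], [642.0, 377.0], [609.0, 119.0], [418.0, 139.0]]
handle
 sc [[449.0, -276.0]]
 sd [[443.0, -281.0]]
tumbler
 sc [[555.0, -3.0]]
tape
 sc [[368.0, -332.0]]
candle
 sc [[621.0, 495.0]]
 sd [[617.0, 491.0]]
vase,glass
 sc [[801.0, 309.0], [760.0, 168.0]]
 sd [[792.0, 291.0], [763.0, 165.0]]
```

Call:
move_arm(targets=[{"gripper":-0.2,"offset":[0.033,-0.035,0.01],"angular":[0,0,-0.123]},{"gripper":-0.2,"offset":[0.033,-0.035,0.01],"angular":[0,0,-0.123]},{"gripper":-0.2,"offset":[0.033,-0.035,0.01],"angular":[0,0,-0.123]},{"gripper":-0.2,"offset":[0.033,-0.035,0.01],"angular":[0,0,-0.123]},{"gripper":-0.2,"offset":[0.033,-0.035,0.01],"angular":[0,0,-0.123]},{"gripper":-0.2,"offset":[0.033,-0.035,0.01],"angular":[0,0,-0.123]},{"gripper":-0.2,"offset":[0.033,-0.035,0.01],"angular":[0,0,-0.123]},{"gripper":-0.2,"offset":[0.033,-0.035,0.01],"angular":[0,0,-0.123]},{"gripper":-0.2,"offset":[0.033,-0.035,0.01],"angular":[0,0,-0.123]},{"gripper":-0.2,"offset":[0.033,-0.035,0.01],"angular":[0,0,-0.123]}])

```text
t: 2.35
eef_pos: [476.4, 256.2, 354.1]
ee_rot: [0.67, 0.742, 0.0, -0.0]
contact_force: [1.7, 0.4, -0.3]
gripper_width: 34.1
```

Call:
move_arm(targets=[{"gripper":-0.2},{"gripper":-0.2},{"gripper":-0.2}])

```text
schema error: expected keys gripper, offset, angular
```

```bash
python3 - <<'E'
from h import *
s=readout.read_state(); print(s['eef_pos'],s['ee_rot'],s['gripper_width'])
np.savez('pose_w1',p=s['eef_pos'],q=s['ee_rot'])
im=pic('wrist','w1'); pT=c2w('wrist')
r=cut_out('wrist','mat')[0]; print(r['p'],r['box'])
c,_=cv2.findContours(r['region'].astype('uint8'),0,2); c=max(c,key=cv2.contourArea)
q=cv2.boxPoints(cv2.minAreaRect(pt('wrist',c[:,0].astype(float),4,pT)[:,:2].astype('float32'))); print(q,q.mean(0))
E
```

```text
[476.39734331 256.18305684 354.09411182] [ 6.70481199e-01  7.41926389e-01  4.41695472e-04 -7.92599181e-06] 34.12419309344597
0.61 [211.1, 32.7, 176.4, 211.0]
[[419.835   130.90845]
 [621.5599  110.74579]
 [649.6493  391.7765 ]
 [447.92438 411.93915]] [534.7421  261.34247]
```

View pics/w1.png

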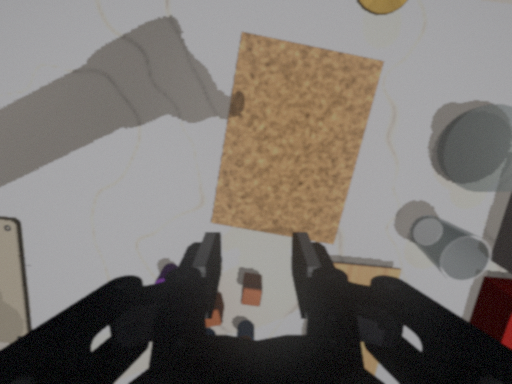

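Call:
move_arm(targets=[{"gripper":-0.2,"offset":[0.0,-0.049,-0.004],"angular":[0,0,0]},{"gripper":-0.2,"offset":[0.0,-0.049,-0.004],"angular":[0,0,0]},{"gripper":-0.2,"offset":[0.0,-0.049,-0.004],"angular":[0,0,0]},{"gripper":-0.2,"offset":[0.0,-0.049,-0.004],"angular":[0,0,0]},{"gripper":-0.2,"offset":[0.0,-0.049,-0.004],"angular":[0,0,0]},{"gripper":-0.2,"offset":[0.0,-0.049,-0.004],"angular":[0,0,0]},{"gripper":-0.2,"offset":[0.0,-0.049,-0.004],"angular":[0,0,0]},{"gripper":-0.2,"offset":[0.0,-0.049,-0.004],"angular":[0,0,0]},{"gripper":-0.2,"offset":[0.0,-0.049,-0.004],"angular":[0,0,0]},{"gripper":-0.2,"offset":[0.0,-0.049,-0.004],"angular":[0,0,0]}])

```text
t: 3.45
eef_pos: [475.0, -234.0, 313.7]
ee_rot: [0.668, 0.744, 0.001, 0.0]
contact_force: [1.2, 0.0, -0.5]
gripper_width: 34.0
```

```bash
python3 - <<'E'
from h import *
s=readout.read_state(); print(s['eef_pos'],s['ee_rot'],s['gripper_width'],abs(s['joint_vel']).max())
im=pic('wrist','w2'); pT=c2w('wrist'); np.savez('w2',T=pT[1])
for n in('tub','tub_handle'):
  for d in cut_out('wrist',n)[:3]: print(n,d['p'],d['box'])
cv2.imwrite('pics/w2b.png',cv2.resize(im[:,:,::-1],(800,600)))
E
```

```text
[ 475.04507361 -233.98836913  313.69689263] [6.68402176e-01 7.43799553e-01 7.21129627e-04 4.86249749e-04] 34.03453598833921 1.3850742221288939
tub 0.66 [216.4, 89.1, 199.8, 223.9]
tub_handle 0.76 [214.6, 91.6, 200.8, 218.2]
```

View pics/w2b.png

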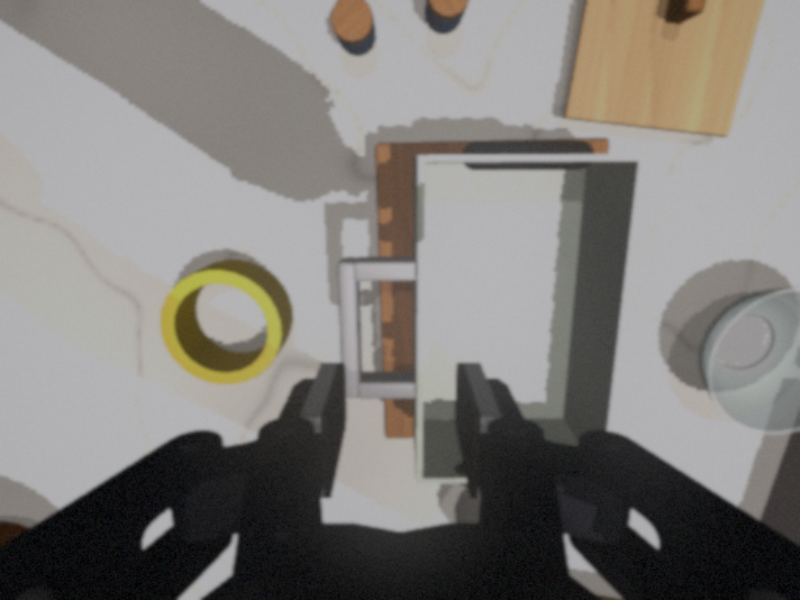

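```bash
python3 - <<'E'
from h import *
s=readout.read_state(); print(s['eef_pos'],s['ee_rot'],abs(s['joint_vel']).max())
im=pic('wrist','w3'); pT=c2w('wrist'); np.savez('w3',T=pT[1])
# predicted tub handle/rim outlines, and old image compare
a=0.106; c=np.array([553,-260,60]); 
Rm=R.from_euler('z',a).as_matrix()
P=c+np.array([[-112,-33,83],[-112,33,83],[-100,33,83],[-100,-33,83],[-64,-106,85],[-64,106,85],[64,106,85],[64,-106,85]])@Rm.T
q=proj('wrist',P,pT); print(q.round())
b=cv2.resize(im[:,:,::-1].copy(),None,fx=3,fy=3,interpolation=cv2.INTER_CUBIC)
for u in q: cv2.circle(b,tuple(int(3*x+1) for x in u),4,(0,0,255),1)
cv2.imwrite('pics/w3b.png',b[200:800,550:1350])
E
```

```text
[ 474.21506856 -235.43716855  313.19126195] [ 6.70898106e-01  7.41549162e-01 -7.27231103e-04  2.07531049e-04] 0.0734718271110385
[[220. 247.]
 [218. 183.]
 [230. 183.]
 [232. 247.]
 [268. 312.]
 [269. 102.]
 [416. 102.]
 [389. 312.]]
```

View pics/w3b.png

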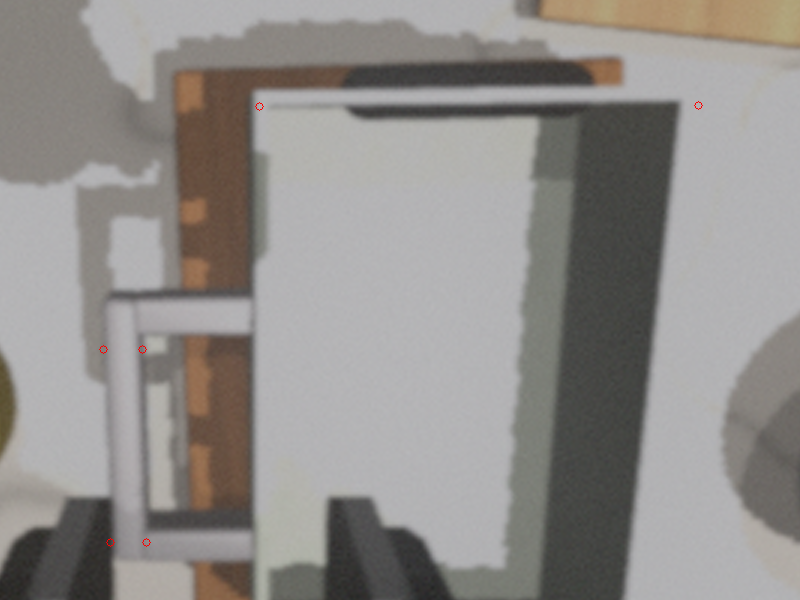

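Wrist view: handle crossbar around crop x 108–146, rows 333–530. It lies about 5 mm further in +y than I predicted, so I place the bar centre at (448,-266,133).

Call:
move_arm(targets=[{"gripper":-0.2,"offset":[-0.013,-0.015,-0.02],"angular":[0,0,0]},{"gripper":-0.2,"offset":[-0.013,-0.016,-0.02],"angular":[0,0,0]},{"gripper":-0.2,"offset":[0,0,-0.04],"angular":[0,0,0]},{"gripper":-0.2,"offset":[0,0,-0.03],"angular":[0,0,0]},{"gripper":-0.2,"offset":[0,0,-0.02],"angular":[0,0,0]},{"gripper":-0.2,"offset":[0,0,-0.02],"angular":[0,0,0]},{"gripper":-0.2,"offset":[0,0,0],"angular":[0,0,0]},{"gripper":-0.2,"offset":[0,0,0],"angular":[0,0,0]}])

```text
t: 4.45
eef_pos: [449.9, -262.2, 163.9]
ee_rot: [0.668, 0.744, 0.0, -0.0]
contact_force: [-0.0, -0.1, 0.5]
gripper_width: 34.1
```

```bash
python3 - <<'E'
from h import *
s=readout.read_state(); print(s['eef_pos'],s['contact_force'])
im=pic('wrist','w4'); pic('side','s4')
b=cv2.resize(im[150:384,130:400,::-1],None,fx=2,fy=2)
d=cv2.imread('pics/side0.png'); d=cv2.imread('pics/s4.png')[190:290,210:340]; d=cv2.resize(d,None,fx=2,fy=2)
o=np.zeros((468,800,3),'uint8'); o[:468,:540]=b; o[:200,540:800]=d; cv2.imwrite('pics/w4b.png',o)
E
```

```text
[ 449.92173502 -262.1550957   163.85953998] [-0.01716537 -0.0570265   0.52839539]
```

View pics/w4b.png

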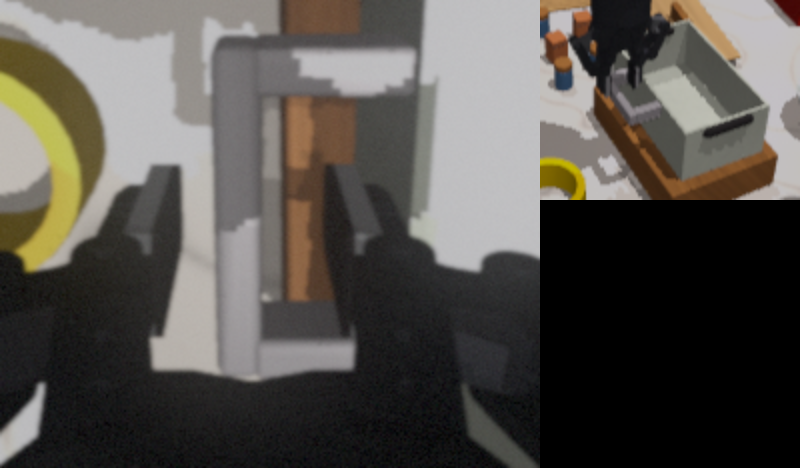

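Call:
move_arm(targets=[{"gripper":-0.2,"offset":[-0.004,-0.003,-0.014],"angular":[0,0,0]},{"gripper":-0.2,"offset":[0,0,-0.014],"angular":[0,0,0]},{"gripper":-0.2,"offset":[0,0,0],"angular":[0,0,0]},{"gripper":-1,"offset":[0,0,0],"angular":[0,0,0]},{"gripper":-1,"offset":[0,0,0],"angular":[0,0,0]},{"gripper":-1,"offset":[0,0,0],"angular":[0,0,0]},{"gripper":-1,"offset":[0,0,0],"angular":[0,0,0]},{"gripper":-1,"offset":[0,0,0],"angular":[0,0,0]}], grip_force=110)

```text
t: 5.35
eef_pos: [445.4, -266.2, 135.6]
ee_rot: [0.669, 0.744, 0.0, 0.0]
contact_force: [-2.8, 2.2, 5.5]
gripper_width: 10.4
```

Call:
move_arm(targets=[{"gripper":-1,"offset":[0,0,0.005],"angular":[0,0,0]},{"gripper":-1,"offset":[0,0,0.01],"angular":[0,0,0]},{"gripper":-1,"offset":[0,0,0.015],"angular":[0,0,0]},{"gripper":-1,"offset":[0,0,0.015],"angular":[0,0,0]},{"gripper":-1,"offset":[0,0,0.015],"angular":[0,0,0]},{"gripper":-1,"offset":[0,0,0.01],"angular":[0,0,0]},{"gripper":-1,"offset":[0,0,0.0],"angular":[0,0,0]}])

```text
t: 6.05
eef_pos: [446.1, -266.5, 207.1]
ee_rot: [0.669, 0.744, 0.001, 0.001]
contact_force: [-0.1, -0.3, -4.3]
gripper_width: 10.0
```

```bash
python3 - <<'E'
from h import *
s=readout.read_state(); print(s['eef_pos'],s['ee_rot'],s['contact_force'],s['wrist_torque'],s['gripper_width'])
pic('side','s5');pic('scene','c5')
o=np.hstack([cv2.imread('pics/s5.png')[130:330,170:370],cv2.imread('pics/c5.png')[130:330,120:320]]); cv2.imwrite('pics/s5b.png',cv2.resize(o,None,fx=2,fy=2))
E
```

```text
[ 446.11567825 -266.52504373  207.12087059] [0.66865743 0.74356915 0.00083994 0.00120742] [-0.05546033 -0.30387495 -4.25293617] [-0.00428782  0.23153609  0.02927215] 10.01187884750337
```

View pics/s5b.png

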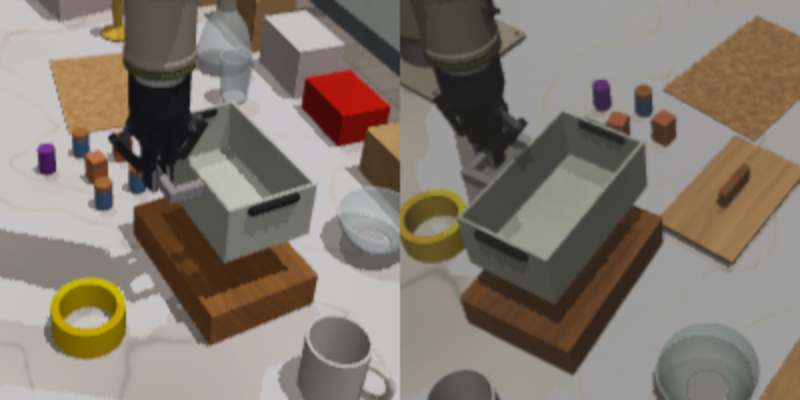

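The tub is held level. Carrying it over to the mat.

Call:
move_arm(targets=[{"gripper":-1,"offset":[0,0.012,0],"angular":[0,0,0]},{"gripper":-1,"offset":[0,0.025,0],"angular":[0,0,0]},{"gripper":-1,"offset":[-0.001,0.035,0],"angular":[0,0,0]},{"gripper":-1,"offset":[-0.001,0.035,0],"angular":[0,0,0]},{"gripper":-1,"offset":[-0.001,0.035,0],"angular":[0,0,0]},{"gripper":-1,"offset":[-0.001,0.035,0],"angular":[0,0,0]},{"gripper":-1,"offset":[-0.001,0.035,0],"angular":[0,0,0]},{"gripper":-1,"offset":[-0.001,0.035,0],"angular":[0,0,0]},{"gripper":-1,"offset":[-0.001,0.035,0],"angular":[0,0,0]},{"gripper":-1,"offset":[-0.001,0.035,0],"angular":[0,0,0]}])

```text
t: 7.15
eef_pos: [436.6, 52.2, 204.7]
ee_rot: [0.669, 0.744, -0.0, -0.0]
contact_force: [0.5, 1.3, -4.1]
gripper_width: 10.2
```

Call:
move_arm(targets=[{"gripper":-1,"offset":[-0.001,0.035,0],"angular":[0,0,0]},{"gripper":-1,"offset":[-0.001,0.035,0],"angular":[0,0,0]},{"gripper":-1,"offset":[-0.001,0.035,0],"angular":[0,0,0]},{"gripper":-1,"offset":[-0.001,0.035,0],"angular":[0,0,0]},{"gripper":-1,"offset":[-0.002,0.03,0],"angular":[0,0,0]},{"gripper":-1,"offset":[-0.002,0.018,-0.02],"angular":[0,0,0]},{"gripper":-1,"offset":[0,0.01,-0.03],"angular":[0,0,0]},{"gripper":-1,"offset":[0,0,-0.03],"angular":[0,0,0]},{"gripper":-1,"offset":[0,0,-0.02],"angular":[0,0,0]},{"gripper":-1,"offset":[0,0,0],"angular":[0,0,0]}])

```text
t: 8.15
eef_pos: [427.3, 247.5, 102.0]
ee_rot: [0.669, 0.744, -0.003, -0.0]
contact_force: [-0.3, 0.1, -3.4]
gripper_width: 9.9
```

```bash
python3 - <<'E'
from h import *
s=readout.read_state(); print(s['eef_pos'],s['ee_rot'],s['contact_force'],s['gripper_width'])
E
```

```text
[427.27419834 247.45528157 101.98055404] [ 6.68655727e-01  7.43564540e-01 -3.33573438e-03 -4.07391065e-04] [-0.30615468  0.14319854 -3.41798847] 9.865753952303534
```

Call:
move_arm(targets=[{"gripper":-1,"offset":[0,0,-0.01],"angular":[0,0,0]},{"gripper":-1,"offset":[0,0,-0.006],"angular":[0,0,0]},{"gripper":-1,"offset":[0,0,-0.004],"angular":[0,0,0]},{"gripper":-1,"offset":[0,0,-0.002],"angular":[0,0,0]},{"gripper":-1,"offset":[0,0,0],"angular":[0,0,0]}])

```text
t: 8.65
eef_pos: [429.5, 248.9, 83.4]
ee_rot: [0.669, 0.744, 0.0, -0.0]
contact_force: [0.2, 0.8, -2.3]
gripper_width: 10.5
```

Call:
move_arm(targets=[{"gripper":-1,"offset":[0,0,-0.002],"angular":[0,0,0]},{"gripper":-1,"offset":[0,0,-0.002],"angular":[0,0,0]},{"gripper":-1,"offset":[0,0,0],"angular":[0,0,0]}])

```text
t: 8.95
eef_pos: [429.6, 249.1, 79.6]
ee_rot: [0.669, 0.744, 0.0, 0.0]
contact_force: [-1.1, -0.9, -1.6]
gripper_width: 10.3
```

Call:
move_arm(targets=[{"gripper":-1,"offset":[0,0,-0.001],"angular":[0,0,0]},{"gripper":-0.2,"offset":[0,0,0],"angular":[0,0,0]},{"gripper":-0.2,"offset":[0,0,0],"angular":[0,0,0]},{"gripper":-0.2,"offset":[0,0,0],"angular":[0,0,0]},{"gripper":-0.2,"offset":[0,0,0.03],"angular":[0,0,0]},{"gripper":-0.2,"offset":[0,0,0.05],"angular":[0,0,0]},{"gripper":-0.2,"offset":[0,0,0.05],"angular":[0,0,0]},{"gripper":-0.2,"offset":[0,0,0.05],"angular":[0,0,0]},{"gripper":-0.2,"offset":[0,-0.04,0.03],"angular":[0,0,0]},{"gripper":-0.2,"offset":[0,-0.05,0],"angular":[0,0,0]}])

```text
t: 9.95
eef_pos: [430.8, 160.0, 292.6]
ee_rot: [0.667, 0.745, 0.004, 0.001]
contact_force: [1.8, 0.1, -0.9]
gripper_width: 34.2
```

Call:
move_arm(targets=[{"gripper":-0.2,"offset":[0,-0.05,0.0],"angular":[0,0,0]},{"gripper":-0.2,"offset":[0,-0.05,0],"angular":[0,0,0]},{"gripper":-0.2,"offset":[0,-0.04,0],"angular":[0,0,0]},{"gripper":-0.2,"offset":[0,0,0],"angular":[0,0,0]},{"gripper":-0.2,"offset":[0,0,0],"angular":[0,0,0]}])

```text
t: 10.45
eef_pos: [429.4, 18.6, 288.5]
ee_rot: [0.669, 0.743, 0.001, -0.0]
contact_force: [-0.1, 0.3, -0.9]
gripper_width: 34.4
```

```bash
cat >> h.py <<'E'
def comps(im,lo,hi,mn=15):
    m=cv2.inRange(cv2.cvtColor(im,cv2.COLOR_RGB2HSV),np.array(lo),np.array(hi))
    n,_,st,c=cv2.connectedComponentsWithStats(m); return [(c[i].round(1).tolist(),st[i].tolist()) for i in range(1,n) if st[i,4]>=mn]
E
python3 - <<'E'
from h import *
s=readout.read_state(); print(s['eef_pos'],s['ee_rot'],abs(s['joint_vel']).max())
im=pic('wrist','w6'); pT=c2w('wrist'); np.savez('w6',T=pT[1])
sc=pic('scene','c6')
o=np.zeros((384,800,3),'uint8'); o[:,:512]=im; o[:300,512:]=cv2.resize(sc[110:260,200:344],(288,300)); cv2.imwrite('pics/w6b.png',o[:,:,::-1])
for n in('jar0','tin0'):
  for d in cut_out('wrist',n)[:6]:
    b=d['box']; ys,xs=np.nonzero(d['region']); print(n,round(d['p'],2),np.round(b),im[d['region']].mean(0).round(),pt('wrist',[b[0]+b[2]/2,b[1]+b[3]/2],25,pT).round()[0])
E
```

```text
[429.42885397  18.58553709 288.50616923] [ 6.69291939e-01  7.42999296e-01  5.75978967e-04 -1.21862919e-04] 0.035431331093030656
jar0 0.79 [244. 101.  29.  28.] [117.  91.  75.] [425.  77.  25.]
jar0 0.74 [183. 116.  31.  35.] [78. 60. 88.] [356.  49.  25.]
jar0 0.71 [284. 208.  26.  23.] [112.  92.  79.] [489. -47.  25.]
jar0 0.6 [236. 217.  21.  31.] [107.  88.  77.] [426. -72.  25.]
tin0 0.9 [245. 166.  25.  31.] [144. 111.  90.] [433.  -3.  25.]
tin0 0.81 [294. 133.  32.  34.] [144. 114.  92.] [491.  43.  25.]
tin0 0.75 [256. 275. 129. 106.] [91. 67. 48.] [ 544. -205.   25.]
```

View pics/w6b.png

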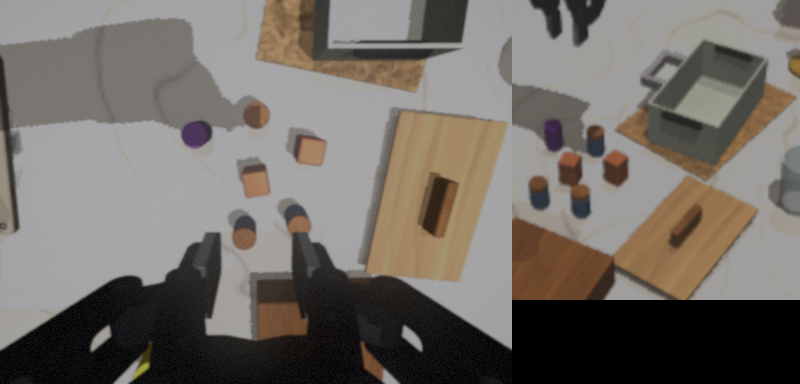

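```bash
python3 - <<'E'
from h import *
T=np.load('w6.npz')['T']; pT=(camera_params('wrist'),T)
print('tops',pt('wrist',[(257,110),(243,241),(300,227),(256,187),(312,153)],50,pT).round()[:,:2].tolist())
c=np.array([(706,42),(767,68),(711,128),(650,101)],float); 
q=pt('scene',np.c_[200+(c[:,0]-512)/2,110+c[:,1]/2],89)[:,:2]; print(q.round(),q.mean(0))
for n in('jar0','tin0'):
  for d in cut_out('scene',n)[:6]:
    b=d['box']; print(n,round(d['p'],2),np.round(b),pt('scene',[b[0]+b[2]/2,b[1]+b[3]/2],25).round()[0])
b=cut_out('scene','tub')[0]; print(b['box'],b['p'])
# model check
for ctr in ([535,260,4],):
  Rm=R.from_euler('z',.106).as_matrix()
  P=np.array(ctr)+np.array([[-64,106,85],[64,106,85],[64,-106,85],[-64,-106,85]])@Rm.T; print(proj('scene',P).round(1).tolist(), proj('wrist',P,pT).round(1).tolist())
E
```

```text
tops [[423.0, 83.0], [422.0, -73.0], [489.0, -48.0], [431.0, -4.0], [490.0, 43.0]]
[[474. 346.]
 [602. 339.]
 [603. 149.]
 [485. 150.]] [541.07076382 246.12810297]
jar0 0.71 [210. 196.   9.  19.] [426. -70.  25.]
jar0 0.6 [229. 200.  10.  21.] [488. -50.  25.]
jar0 0.46 [217. 171.   9.  18.] [367.  41.  25.]
tin0 0.72 [247. 186.  11.  17.] [496.  40.  25.]
tin0 0.52 [221. 188.  13.  16.] [434. -12.  25.]
tin0 0.47 [266. 131.  64.  62.] [529. 267.  25.]
[262.8, 130.7, 66.5, 62.0] 0.88
[[295.5, 128.0], [328.4, 137.9], [303.2, 172.7], [268.0, 160.6]] [[346.3, -262.0], [516.9, -261.8], [467.0, 45.6], [328.9, 45.5]]
```

Call:
move_arm(targets=[{"gripper":0.22,"offset":[-0.002,0.03,-0.035],"angular":[0,0,0]},{"gripper":0.22,"offset":[-0.003,0.029,-0.035],"angular":[0,0,0]},{"gripper":0.22,"offset":[0,0,-0.045],"angular":[0,0,0]},{"gripper":0.22,"offset":[0,0,-0.045],"angular":[0,0,0]},{"gripper":0.22,"offset":[0,0,0],"angular":[0,0,0]},{"gripper":0.22,"offset":[0,0,0],"angular":[0,0,0]}])

```text
t: 11.4
eef_pos: [424.5, 77.9, 129.1]
ee_rot: [0.669, 0.744, -0.001, 0.0]
contact_force: [0.2, 0.2, 1.3]
gripper_width: 51.9
```

```bash
python3 - <<'E'
from h import *
s=readout.read_state(); print(s['eef_pos'],s['gripper_width'],abs(s['joint_vel']).max())
im=pic('wrist','w7'); pT=c2w('wrist')
for d in cut_out('wrist','jar0')[:4]:
    print(round(d['p'],2),np.round(d['box']))
p=s['eef_pos']; print(proj('wrist',[[p[0],p[1],50],[p[0],p[1],25],[424,77,50]],pT))
cv2.imwrite('pics/w7b.png',im[:,:,::-1])
E
```

```text
[424.4964349   77.86512426 129.1304229 ] 51.93583670629946 0.04156910185631634
0.92 [130. 200.  56.  61.]
0.88 [235. 174.  45.  58.]
0.75 [296. 319.  30.  21.]
0.54 [238. 335.  13.   4.]
[[255.88061192 211.4480878 ]
 [255.8574162  200.69531631]
 [255.00327718 212.59717298]]
```

View pics/w7b.png

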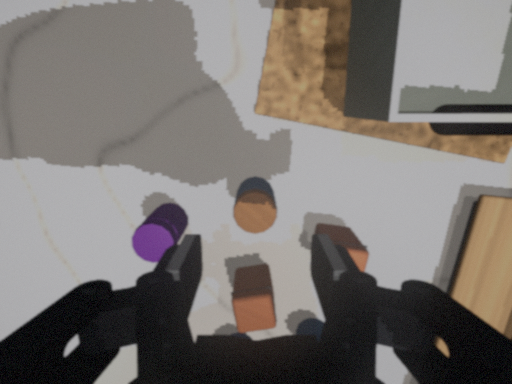

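Cap centre at (255,212), exactly where predicted, so wrist-derived positions can be trusted. Grasping jar A.

Call:
move_arm(targets=[{"gripper":0.22,"offset":[0,0,-0.04],"angular":[0,0,0]},{"gripper":0.22,"offset":[0,0,-0.035],"angular":[0,0,0]},{"gripper":0.22,"offset":[0,0,-0.015],"angular":[0,0,0]},{"gripper":0.22,"offset":[0,0,0],"angular":[0,0,0]},{"gripper":-1,"offset":[0,0,0],"angular":[0,0,0]},{"gripper":-1,"offset":[0,0,0],"angular":[0,0,0]},{"gripper":-1,"offset":[0,0,0],"angular":[0,0,0]},{"gripper":-1,"offset":[0,0,0],"angular":[0,0,0]},{"gripper":-1,"offset":[0,0,0.02],"angular":[0,0,0]},{"gripper":-1,"offset":[0,0,0.04],"angular":[0,0,0]}], grip_force=40)

```text
t: 12.5
eef_pos: [423.5, 77.5, 98.8]
ee_rot: [0.669, 0.744, -0.001, -0.0]
contact_force: [1.2, 1.0, -0.5]
gripper_width: 29.0
```

Call:
move_arm(targets=[{"gripper":-1,"offset":[0,0,0.045],"angular":[0,0,0]},{"gripper":-1,"offset":[0.01,0.027,0.035],"angular":[0,0,0]},{"gripper":-1,"offset":[0.018,0.045,0],"angular":[0,0,0]},{"gripper":-1,"offset":[0.018,0.045,0],"angular":[0,0,0]},{"gripper":-1,"offset":[0.018,0.045,0],"angular":[0,0,0]},{"gripper":-1,"offset":[0.018,0.045,0],"angular":[0,0,0]},{"gripper":-1,"offset":[0.018,0.045,0],"angular":[0,0,0]},{"gripper":-1,"offset":[0.003,0.004,0],"angular":[0,0,0]},{"gripper":-1,"offset":[0,0,0],"angular":[0,0,0]},{"gripper":-1,"offset":[0,0,0],"angular":[0,0,0]}])

```text
t: 13.5
eef_pos: [527.8, 332.6, 179.5]
ee_rot: [0.669, 0.743, 0.0, 0.0]
contact_force: [-0.1, 0.0, -1.3]
gripper_width: 29.2
```

```bash
python3 - <<'E'
from h import *
s=readout.read_state(); print(s['eef_pos'],s['gripper_width'],abs(s['joint_vel']).max())
im=pic('wrist','w8'); pT=c2w('wrist'); np.savez('w8',T=pT[1])
Rm=R.from_euler('z',.106).as_matrix()
P=np.array([534.5,260.5,4])+np.array([[-64,106,85],[64,106,85],[64,-106,85],[-64,-106,85]])@Rm.T
q=proj('wrist',P,pT); print(q.round(1).tolist()); o=im[:,:,::-1].copy(); cv2.polylines(o,[q.astype(np.int32)],True,(0,0,255),1); cv2.imwrite('pics/w8b.png',o)
E
```

```text
[527.78852389 332.64095482 179.53176174] 29.17476500686639 0.017265346741911873
[[160.5, 158.5], [351.6, 158.3], [332.0, 407.1], [180.8, 407.4]]
```

View pics/w8b.png

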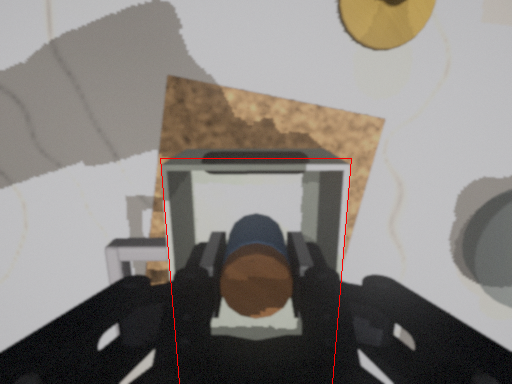

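The tub outline matches the model to within 1–4 mm: far edge at row ~163 against 158 predicted. Lowering the jar.

Call:
move_arm(targets=[{"gripper":-1,"offset":[0,-0.004,-0.04],"angular":[0,0,0]},{"gripper":-1,"offset":[0,0,-0.045],"angular":[0,0,0]},{"gripper":-1,"offset":[0,0,-0.03],"angular":[0,0,0]},{"gripper":-1,"offset":[0,0,-0.015],"angular":[0,0,0]},{"gripper":-1,"offset":[0,0,0],"angular":[0,0,0]},{"gripper":0.0,"offset":[0,0,0],"angular":[0,0,0]},{"gripper":0.0,"offset":[0,0,0],"angular":[0,0,0]},{"gripper":0.0,"offset":[0,0,0.02],"angular":[0,0,0]},{"gripper":0.0,"offset":[0,0,0.05],"angular":[0,0,0]},{"gripper":0.0,"offset":[0,-0.0,0.05],"angular":[0,0,0]}])

```text
t: 14.55
eef_pos: [527.2, 329.3, 170.2]
ee_rot: [0.669, 0.743, -0.0, 0.0]
contact_force: [0.8, 0.5, -0.0]
gripper_width: 42.1
```

Call:
move_arm(targets=[{"gripper":0.22,"offset":[-0.005,-0.045,0.02],"angular":[0,0,0]},{"gripper":0.22,"offset":[-0.005,-0.048,0.01],"angular":[0,0,0]},{"gripper":0.22,"offset":[-0.005,-0.048,0.01],"angular":[0,0,0]},{"gripper":0.22,"offset":[-0.005,-0.048,0.01],"angular":[0,0,0]},{"gripper":0.22,"offset":[-0.005,-0.048,0.01],"angular":[0,0,0]},{"gripper":0.22,"offset":[-0.005,-0.048,0.01],"angular":[0,0,0]},{"gripper":0.22,"offset":[0,0,0],"angular":[0,0,0]},{"gripper":0.22,"offset":[0,0,0],"angular":[0,0,0]},{"gripper":0.22,"offset":[0,0,0],"angular":[0,0,0]}])

```text
t: 15.45
eef_pos: [497.4, 45.8, 238.6]
ee_rot: [0.668, 0.744, 0.0, -0.0]
contact_force: [0.2, -0.2, -0.3]
gripper_width: 52.0
```

```bash
cat > look.py <<'E'
from h import *
import sys
s=readout.read_state(); print(s['eef_pos'].round(1),s['gripper_width'],abs(s['joint_vel']).max().round(3))
im=pic('wrist',sys.argv[1]); pT=c2w('wrist'); np.savez(sys.argv[1],T=pT[1])
rows=[comps(im,lo,hi,40) for lo,hi in (((0,60,60),(14,200,255)),)]
for n in('jar0','tin0','lid'):
  for d in cut_out('wrist',n)[:6]:
    b=d['box']; m=d['region']; print(n,round(d['p'],2),np.round(b),im[m].mean(0).round(),pt('wrist',[b[0]+b[2]/2,b[1]+b[3]/2],25,pT).round()[0,:2])
E
python3 look.py w9
```

```text
[497.4  45.8 238.6] 51.99455171529677 0.015
jar0 0.63 [228. 232.  27.  42.] [105.  87.  76.] [491. -50.]
jar0 0.61 [100. 138.  46.  35.] [ 85.  51. 103.] [354.  48.]
tin0 0.97 [235. 156.  30.  39.] [150. 114.  91.] [491.  41.]
tin0 0.82 [174. 189.  37.  43.] [133.  97.  81.] [431.  -5.]
lid 0.86 [321. 132. 155. 175.] [157. 133.  99.] [660.   9.]
```

Call:
move_arm(targets=[{"gripper":0.22,"offset":[-0.007,-0.004,-0.04],"angular":[0,0,0]},{"gripper":0.22,"offset":[0,0,-0.05],"angular":[0,0,0]},{"gripper":0.22,"offset":[0,0,-0.05],"angular":[0,0,0]},{"gripper":0.22,"offset":[0,0,-0.04],"angular":[0,0,0]},{"gripper":0.22,"offset":[0,0,-0.02],"angular":[0,0,0]},{"gripper":0.22,"offset":[0,0,0],"angular":[0,0,0]},{"gripper":-1,"offset":[0,0,0],"angular":[0,0,0]},{"gripper":-1,"offset":[0,0,0],"angular":[0,0,0]},{"gripper":-1,"offset":[0,0,0],"angular":[0,0,0]},{"gripper":-1,"offset":[0,0,0],"angular":[0,0,0]}])

```text
t: 16.65
eef_pos: [491.4, 41.3, 39.7]
ee_rot: [0.669, 0.744, 0.001, 0.0]
contact_force: [-1.2, 1.1, 8.3]
gripper_width: 29.9
```

Call:
move_arm(targets=[{"gripper":-1,"offset":[0,0,0.02],"angular":[0,0,0]},{"gripper":-1,"offset":[0,0,0.04],"angular":[0,0,0]},{"gripper":-1,"offset":[0.0,0,0.05],"angular":[0,0,0]},{"gripper":-1,"offset":[0.005,0.03,0.03],"angular":[0,0,0]},{"gripper":-1,"offset":[0.007,0.045,0],"angular":[0,0,0]},{"gripper":-1,"offset":[0.007,0.045,0],"angular":[0,0,0]},{"gripper":-1,"offset":[0.007,0.045,0],"angular":[0,0,0]},{"gripper":-1,"offset":[0.007,0.045,0],"angular":[0,0,0]},{"gripper":-1,"offset":[0.008,0.044,0],"angular":[0,0,0]},{"gripper":-1,"offset":[0,0,0],"angular":[0,0,0]}])

```text
t: 17.65
eef_pos: [529.9, 302.4, 177.9]
ee_rot: [0.665, 0.746, 0.001, -0.001]
contact_force: [-0.5, 0.1, -1.9]
gripper_width: 29.6
```

Call:
move_arm(targets=[{"gripper":-1,"offset":[0,-0.002,-0.04],"angular":[0,0,0]},{"gripper":-1,"offset":[0,0,-0.045],"angular":[0,0,0]},{"gripper":-1,"offset":[0,0,-0.03],"angular":[0,0,0]},{"gripper":-1,"offset":[0,0,-0.015],"angular":[0,0,0]},{"gripper":-1,"offset":[0,0,0],"angular":[0,0,0]},{"gripper":0.0,"offset":[0,0,0],"angular":[0,0,0]},{"gripper":0.0,"offset":[0,0,0],"angular":[0,0,0]},{"gripper":0.0,"offset":[0,0,0.02],"angular":[0,0,0]},{"gripper":0.0,"offset":[0,0,0.05],"angular":[0,0,0]},{"gripper":0.0,"offset":[0,-0.0,0.05],"angular":[0,0,0]}])

```text
t: 18.65
eef_pos: [531.1, 292.5, 170.0]
ee_rot: [0.669, 0.744, -0.0, 0.0]
contact_force: [0.2, 1.9, 0.0]
gripper_width: 42.9
```

Call:
move_arm(targets=[{"gripper":0.22,"offset":[-0.014,-0.04,0.02],"angular":[0,0,0]},{"gripper":0.22,"offset":[-0.016,-0.047,0.01],"angular":[0,0,0]},{"gripper":0.22,"offset":[-0.016,-0.047,0.0],"angular":[0,0,0]},{"gripper":0.22,"offset":[-0.016,-0.047,0.0],"angular":[0,0,0]},{"gripper":0.22,"offset":[-0.016,-0.047,0.0],"angular":[0,0,0]},{"gripper":0.22,"offset":[-0.016,-0.047,0.0],"angular":[0,0,0]},{"gripper":0.22,"offset":[-0.006,-0.02,0.0],"angular":[0,0,0]},{"gripper":0.22,"offset":[0,0,0],"angular":[0,0,0]},{"gripper":0.22,"offset":[0,0,0],"angular":[0,0,0]}])

```text
t: 19.55
eef_pos: [432.0, -1.0, 198.9]
ee_rot: [0.669, 0.743, 0.001, 0.0]
contact_force: [0.9, 1.0, -0.3]
gripper_width: 52.2
```

```bash
python3 look.py w10
```

```text
[432.   -1.  198.9] 52.1876248781673 0.024
jar0 0.97 [228. 226.  28.  46.] [100.  82.  70.] [425. -74.]
jar0 0.86 [292. 213.  32.  43.] [93. 78. 69.] [489. -51.]
jar0 0.56 [152. 102.  46.  36.] [62. 42. 74.] [353.  47.]
tin0 0.83 [240. 163.  36.  42.] [141. 105.  83.] [434.  -4.]
lid 0.74 [395.  90. 116. 220.] [140. 114.  83.] [623.   0.]
lid 0.68 [293. 207.  32.  49.] [94. 80. 71.] [489. -48.]
```

Call:
move_arm(targets=[{"gripper":0.22,"offset":[0.001,-0.003,-0.04],"angular":[0,0,0]},{"gripper":0.22,"offset":[0,0,-0.05],"angular":[0,0,0]},{"gripper":0.22,"offset":[0,0,-0.05],"angular":[0,0,0]},{"gripper":0.22,"offset":[0,0,-0.02],"angular":[0,0,0]},{"gripper":0.22,"offset":[0,0,0],"angular":[0,0,0]},{"gripper":0.22,"offset":[0,0,0],"angular":[0,0,0]},{"gripper":-1,"offset":[0,0,0],"angular":[0,0,0]},{"gripper":-1,"offset":[0,0,0],"angular":[0,0,0]},{"gripper":-1,"offset":[0,0,0],"angular":[0,0,0]},{"gripper":-1,"offset":[0,0,0],"angular":[0,0,0]}])

```text
t: 20.75
eef_pos: [433.8, -4.0, 39.8]
ee_rot: [0.669, 0.744, 0.002, 0.0]
contact_force: [-1.9, -0.6, 5.8]
gripper_width: 31.1
```

Call:
move_arm(targets=[{"gripper":-1,"offset":[0,0,0.02],"angular":[0,0,0]},{"gripper":-1,"offset":[0,0,0.045],"angular":[0,0,0]},{"gripper":-1,"offset":[0.005,0.012,0.045],"angular":[0,0,0]},{"gripper":-1,"offset":[0.012,0.03,0.03],"angular":[0,0,0]},{"gripper":-1,"offset":[0.017,0.044,0],"angular":[0,0,0]},{"gripper":-1,"offset":[0.017,0.044,0],"angular":[0,0,0]},{"gripper":-1,"offset":[0.017,0.044,0],"angular":[0,0,0]},{"gripper":-1,"offset":[0.017,0.044,0],"angular":[0,0,0]},{"gripper":-1,"offset":[0.017,0.044,0],"angular":[0,0,0]},{"gripper":-1,"offset":[0,0,0],"angular":[0,0,0]}])

```text
t: 21.75
eef_pos: [534.5, 265.0, 178.5]
ee_rot: [0.666, 0.746, 0.001, -0.0]
contact_force: [-0.3, -0.8, -0.6]
gripper_width: 31.2
```

Call:
move_arm(targets=[{"gripper":-1,"offset":[0,-0.001,-0.04],"angular":[0,0,0]},{"gripper":-1,"offset":[0,0,-0.045],"angular":[0,0,0]},{"gripper":-1,"offset":[0,0,-0.03],"angular":[0,0,0]},{"gripper":-1,"offset":[0,0,-0.015],"angular":[0,0,0]},{"gripper":-1,"offset":[0,0,0],"angular":[0,0,0]},{"gripper":0.0,"offset":[0,0,0],"angular":[0,0,0]},{"gripper":0.0,"offset":[0,0,0],"angular":[0,0,0]},{"gripper":0.0,"offset":[0,0,0.02],"angular":[0,0,0]},{"gripper":0.0,"offset":[0,0,0.05],"angular":[0,0,0]},{"gripper":0.0,"offset":[0,-0.0,0.05],"angular":[0,0,0]}])

```text
t: 22.75
eef_pos: [534.3, 256.2, 170.2]
ee_rot: [0.669, 0.743, -0.0, 0.0]
contact_force: [1.0, 0.2, 0.8]
gripper_width: 42.4
```

Call:
move_arm(targets=[{"gripper":0.22,"offset":[-0.007,-0.04,0.02],"angular":[0,0,0]},{"gripper":0.22,"offset":[-0.007,-0.047,0.01],"angular":[0,0,0]},{"gripper":0.22,"offset":[-0.007,-0.047,0.0],"angular":[0,0,0]},{"gripper":0.22,"offset":[-0.007,-0.047,0.0],"angular":[0,0,0]},{"gripper":0.22,"offset":[-0.007,-0.047,0.0],"angular":[0,0,0]},{"gripper":0.22,"offset":[-0.007,-0.047,0.0],"angular":[0,0,0]},{"gripper":0.22,"offset":[-0.004,-0.033,0.0],"angular":[0,0,0]},{"gripper":0.22,"offset":[0,0,0],"angular":[0,0,0]},{"gripper":0.22,"offset":[0,0,0],"angular":[0,0,0]}])

```text
t: 23.65
eef_pos: [488.8, -51.9, 199.1]
ee_rot: [0.669, 0.743, 0.001, 0.0]
contact_force: [0.8, 0.6, 0.3]
gripper_width: 51.9
```

```bash
python3 look.py w11
```

```text
[488.8 -51.9 199.1] 51.91388942122479 0.034
jar0 0.97 [165. 177.  40.  37.] [118.  93.  76.] [422. -73.]
jar0 0.97 [242. 159.  31.  40.] [132. 104.  85.] [490. -50.]
jar0 0.62 [81. 24. 58. 48.] [52. 27. 65.] [352.  51.]
jar0 0.56 [103. 343.  36.  39.] [87. 77. 27.] [ 360. -276.]
lid 0.91 [348.  18. 164. 245.] [157. 131.  97.] [643.   3.]
```

Call:
move_arm(targets=[{"gripper":0.22,"offset":[0.001,0.001,-0.04],"angular":[0,0,0]},{"gripper":0.22,"offset":[0,0,-0.05],"angular":[0,0,0]},{"gripper":0.22,"offset":[0,0,-0.05],"angular":[0,0,0]},{"gripper":0.22,"offset":[0,0,-0.02],"angular":[0,0,0]},{"gripper":0.22,"offset":[0,0,0],"angular":[0,0,0]},{"gripper":0.22,"offset":[0,0,0],"angular":[0,0,0]},{"gripper":-1,"offset":[0,0,0],"angular":[0,0,0]},{"gripper":-1,"offset":[0,0,0],"angular":[0,0,0]},{"gripper":-1,"offset":[0,0,0],"angular":[0,0,0]},{"gripper":-1,"offset":[0,0,0],"angular":[0,0,0]}])

```text
t: 24.85
eef_pos: [490.8, -50.2, 39.9]
ee_rot: [0.669, 0.744, 0.001, 0.001]
contact_force: [-0.7, 1.0, 6.1]
gripper_width: 29.5
```

Call:
move_arm(targets=[{"gripper":-1,"offset":[0,0,0.02],"angular":[0,0,0]},{"gripper":-1,"offset":[0,0,0.045],"angular":[0,0,0]},{"gripper":-1,"offset":[0.002,0.012,0.045],"angular":[0,0,0]},{"gripper":-1,"offset":[0.007,0.034,0.03],"angular":[0,0,0]},{"gripper":-1,"offset":[0.008,0.045,0],"angular":[0,0,0]},{"gripper":-1,"offset":[0.008,0.045,0],"angular":[0,0,0]},{"gripper":-1,"offset":[0.008,0.045,0],"angular":[0,0,0]},{"gripper":-1,"offset":[0.008,0.045,0],"angular":[0,0,0]},{"gripper":-1,"offset":[0.008,0.045,0],"angular":[0,0,0]},{"gripper":-1,"offset":[0,0,0],"angular":[0,0,0]}])

```text
t: 25.85
eef_pos: [537.9, 228.5, 178.9]
ee_rot: [0.665, 0.747, 0.001, -0.001]
contact_force: [-0.0, -0.0, -0.7]
gripper_width: 28.8
```

Call:
move_arm(targets=[{"gripper":-1,"offset":[0,0,-0.04],"angular":[0,0,0]},{"gripper":-1,"offset":[0,0,-0.045],"angular":[0,0,0]},{"gripper":-1,"offset":[0,0,-0.03],"angular":[0,0,0]},{"gripper":-1,"offset":[0,0,-0.015],"angular":[0,0,0]},{"gripper":-1,"offset":[0,0,0],"angular":[0,0,0]},{"gripper":0.0,"offset":[0,0,0],"angular":[0,0,0]},{"gripper":0.0,"offset":[0,0,0],"angular":[0,0,0]},{"gripper":0.0,"offset":[0,0,0.02],"angular":[0,0,0]},{"gripper":0.0,"offset":[0,0,0.05],"angular":[0,0,0]},{"gripper":0.0,"offset":[0,-0.0,0.05],"angular":[0,0,0]}])

```text
t: 26.85
eef_pos: [538.4, 220.1, 170.2]
ee_rot: [0.669, 0.743, -0.0, 0.0]
contact_force: [0.4, 0.5, -0.2]
gripper_width: 42.7
```

Call:
move_arm(targets=[{"gripper":0.22,"offset":[-0.016,-0.04,0.02],"angular":[0,0,0]},{"gripper":0.22,"offset":[-0.018,-0.045,0.01],"angular":[0,0,0]},{"gripper":0.22,"offset":[-0.018,-0.045,0.0],"angular":[0,0,0]},{"gripper":0.22,"offset":[-0.018,-0.045,0.0],"angular":[0,0,0]},{"gripper":0.22,"offset":[-0.018,-0.045,0.0],"angular":[0,0,0]},{"gripper":0.22,"offset":[-0.018,-0.045,0.0],"angular":[0,0,0]},{"gripper":0.22,"offset":[-0.01,-0.029,0.0],"angular":[0,0,0]},{"gripper":0.22,"offset":[0,0,0],"angular":[0,0,0]},{"gripper":0.22,"offset":[0,0,0],"angular":[0,0,0]}])

```text
t: 27.75
eef_pos: [422.9, -73.7, 199.0]
ee_rot: [0.669, 0.743, 0.001, 0.0]
contact_force: [0.1, -0.1, -1.1]
gripper_width: 52.0
```

```bash
python3 look.py w12
```

```text
[422.9 -73.7 199. ] 52.03989851896988 0.029
jar0 0.72 [169.   6.  43.  53.] [74. 50. 87.] [354.  48.]
jar0 0.57 [242. 161.  33.  38.] [125.  98.  80.] [425. -73.]
lid 0.88 [416.   0.  96. 247.] [149. 122.  89.] [605.  -1.]
```

Call:
move_arm(targets=[{"gripper":0.22,"offset":[0.001,0.001,-0.04],"angular":[0,0,0]},{"gripper":0.22,"offset":[0,0,-0.05],"angular":[0,0,0]},{"gripper":0.22,"offset":[0,0,-0.05],"angular":[0,0,0]},{"gripper":0.22,"offset":[0,0,-0.02],"angular":[0,0,0]},{"gripper":0.22,"offset":[0,0,0],"angular":[0,0,0]},{"gripper":0.22,"offset":[0,0,0],"angular":[0,0,0]},{"gripper":-1,"offset":[0,0,0],"angular":[0,0,0]},{"gripper":-1,"offset":[0,0,0],"angular":[0,0,0]},{"gripper":-1,"offset":[0,0,0],"angular":[0,0,0]},{"gripper":-1,"offset":[0,0,0],"angular":[0,0,0]}])

```text
t: 28.95
eef_pos: [424.9, -72.1, 39.8]
ee_rot: [0.669, 0.744, 0.002, 0.001]
contact_force: [-1.3, 0.6, 5.8]
gripper_width: 29.0
```

Call:
move_arm(targets=[{"gripper":-1,"offset":[0,0,0.02],"angular":[0,0,0]},{"gripper":-1,"offset":[0,0,0.045],"angular":[0,0,0]},{"gripper":-1,"offset":[0.005,0.012,0.045],"angular":[0,0,0]},{"gripper":-1,"offset":[0.013,0.029,0.03],"angular":[0,0,0]},{"gripper":-1,"offset":[0.02,0.043,0],"angular":[0,0,0]},{"gripper":-1,"offset":[0.02,0.043,0],"angular":[0,0,0]},{"gripper":-1,"offset":[0.02,0.043,0],"angular":[0,0,0]},{"gripper":-1,"offset":[0.02,0.043,0],"angular":[0,0,0]},{"gripper":-1,"offset":[0.02,0.043,0],"angular":[0,0,0]},{"gripper":-1,"offset":[0,0,0],"angular":[0,0,0]}])

```text
t: 29.95
eef_pos: [542.4, 191.1, 178.5]
ee_rot: [0.665, 0.747, 0.001, 0.0]
contact_force: [0.0, -0.6, -1.1]
gripper_width: 29.2
```

Call:
move_arm(targets=[{"gripper":-1,"offset":[0,0,-0.04],"angular":[0,0,0]},{"gripper":-1,"offset":[0,0,-0.045],"angular":[0,0,0]},{"gripper":-1,"offset":[0,0,-0.03],"angular":[0,0,0]},{"gripper":-1,"offset":[0,0,-0.015],"angular":[0,0,0]},{"gripper":-1,"offset":[0,0,0],"angular":[0,0,0]},{"gripper":0.0,"offset":[0,0,0],"angular":[0,0,0]},{"gripper":0.0,"offset":[0,0,0],"angular":[0,0,0]},{"gripper":0.0,"offset":[0,0,0.02],"angular":[0,0,0]},{"gripper":0.0,"offset":[0,0,0.05],"angular":[0,0,0]},{"gripper":0.0,"offset":[0,-0.0,0.05],"angular":[0,0,0]}])

```text
t: 30.95
eef_pos: [541.4, 183.2, 170.3]
ee_rot: [0.669, 0.743, -0.0, 0.0]
contact_force: [1.2, 1.6, 1.0]
gripper_width: 42.8
```

Call:
move_arm(targets=[{"gripper":0.0,"offset":[0,0,0.05],"angular":[0,0,0]},{"gripper":0.0,"offset":[-0.002,0.025,0.04],"angular":[0,0,0]},{"gripper":0.0,"offset":[-0.002,0.025,0.04],"angular":[0,0,0]},{"gripper":0.0,"offset":[-0.002,0.025,0.04],"angular":[0,0,0]},{"gripper":0.0,"offset":[0,0.04,0.03],"angular":[0,0,0]},{"gripper":0.0,"offset":[0,0,0],"angular":[0,0,0]},{"gripper":0.0,"offset":[0,0,0],"angular":[0,0,0]},{"gripper":0.0,"offset":[0,0,0],"angular":[0,0,0]}])

```text
t: 31.75
eef_pos: [535.7, 297.1, 368.3]
ee_rot: [0.669, 0.743, -0.0, 0.0]
contact_force: [-0.0, 0.3, -0.7]
gripper_width: 42.9
```

```bash
python3 - <<'E'
from h import *
s=readout.read_state(); print(s['eef_pos'],s['ee_rot'],abs(s['joint_vel']).max())
im=pic('wrist','w13'); pT=c2w('wrist'); np.savez('w13',T=pT[1])
Rm=R.from_euler('z',.106).as_matrix()
P=np.array([535,257.5,4])+np.array([[-64,106,85],[64,106,85],[64,-106,85],[-64,-106,85]])@Rm.T
q=proj('wrist',P,pT); print(q.round(1).tolist())
b=cv2.resize(im[:,:,::-1],None,fx=3,fy=3,interpolation=cv2.INTER_CUBIC); x0,y0=np.maximum((q.min(0)*3-60).astype(int),0); x1,y1=(q.max(0)*3+60).astype(int)
cv2.polylines(b,[(q*3+1).astype(np.int32)],True,(0,0,255),1)
o=b[y0:y1,x0:x1]; print(x0,y0,o.shape); cv2.imwrite('pics/w13b.png',o[:600,:800])
E
```

```text
[535.72888967 297.13995613 368.28272826] [ 6.69243700e-01  7.43042976e-01 -1.09953384e-05  8.20375130e-05] 0.011943149368909766
[[200.2, 106.8], [305.6, 106.6], [299.5, 264.6], [207.6, 264.7]]
540 259 (594, 436, 3)
```

View pics/w13b.png

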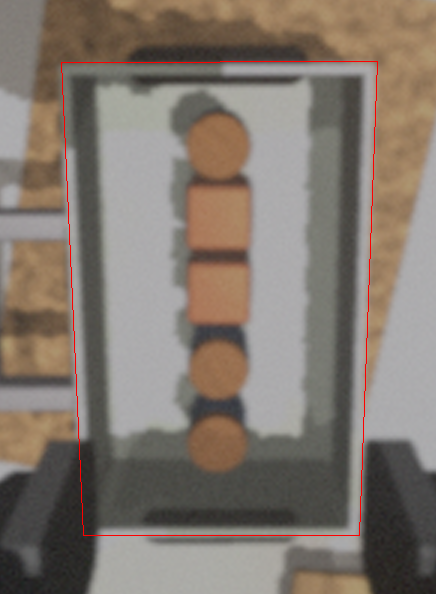

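All five are in the box in a row, and the rim matches the model: tub centre (535,257), yaw 0.106. Next, measure the lid.

Call:
move_arm(targets=[{"gripper":0.0,"offset":[0.02,-0.043,-0.006],"angular":[0,0,0]},{"gripper":0.0,"offset":[0.02,-0.043,-0.006],"angular":[0,0,0]},{"gripper":0.0,"offset":[0.02,-0.043,-0.006],"angular":[0,0,0]},{"gripper":0.0,"offset":[0.02,-0.043,-0.006],"angular":[0,0,0]},{"gripper":0.0,"offset":[0.02,-0.043,-0.006],"angular":[0,0,0]},{"gripper":0.0,"offset":[0.02,-0.043,-0.006],"angular":[0,0,0]},{"gripper":0.0,"offset":[0,0,0],"angular":[0,0,0]},{"gripper":0.0,"offset":[0,0,0],"angular":[0,0,0]},{"gripper":0.0,"offset":[0,0,0],"angular":[0,0,0]}])

```text
t: 32.7
eef_pos: [655.3, 40.9, 332.1]
ee_rot: [0.669, 0.744, 0.0, -0.0]
contact_force: [-0.7, 0.6, -0.2]
gripper_width: 42.7
```

```bash
python3 - <<'E'
from h import *
s=readout.read_state(); print(s['eef_pos'],s['ee_rot'],abs(s['joint_vel']).max())
im=pic('wrist','w14'); pT=c2w('wrist'); np.savez('w14',T=pT[1])
r=cut_out('wrist','lid')[0]; print(r['p'],r['box'])
c,_=cv2.findContours(r['region'].astype('uint8'),0,2); c=max(c,key=cv2.contourArea)
X=pt('wrist',c[:,0].astype(float),22,pT)[:,:2].astype('float32')
print(cv2.minAreaRect(X)); print(cv2.approxPolyDP(X,15,True)[:,0].round())
b=cv2.resize(im[:,:,::-1],None,fx=2.2,fy=2.2,interpolation=cv2.INTER_CUBIC)
x,y,w,h=[int(v*2.2) for v in r['box']]; x0=max(x-40,0);y0=max(y-40,0); o=b[y0:y+h+40,x0:x+w+40][:600,:800]; print(x0,y0,o.shape); cv2.imwrite('pics/w14b.png',o)
E
```

```text
[655.28338253  40.9298531  332.08643142] [ 6.68555096e-01  7.43662518e-01  1.65195840e-04 -3.40937695e-04] 0.02397011927372691
0.66 [163.2, 2.3, 27.8, 14.8]
((537.760986328125, 213.66787719726562), (35.07248306274414, 15.161046028137207), 6.178110599517822)
[[520. 219.]
 [555. 217.]]
319 0 (77, 141, 3)
```

View pics/w14b.png

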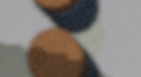

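That crop was a jar misdetected as the lid. I'll segment the wood by colour instead, without spending a view.

```bash
python3 - <<'E'
from h import *
T=np.load('w14.npz')['T']; pT=(camera_params('wrist'),T)
im=cv2.imread('pics/w14.png')[:,:,::-1].copy()
for z,n in((22,'plate'),(54,'grip')): print(n,proj('wrist',[[662,-10,z]],pT))
for uv in ((225,180),(300,180),(230,230),(290,140),(256,100),(100,150)): print(uv,im[uv[1],uv[0]],cv2.cvtColor(im[uv[1]:uv[1]+1,uv[0]:uv[0]+1],cv2.COLOR_RGB2HSV)[0,0])
m=cv2.inRange(cv2.cvtColor(im,cv2.COLOR_RGB2HSV),np.array((8,70,60)),np.array((25,255,255)))
m=cv2.morphologyEx(m,cv2.MORPH_CLOSE,np.ones((5,5)))
c,_=cv2.findContours(m,0,2)
for k in sorted(c,key=cv2.contourArea)[-4:]:
    X=pt('wrist',k[:,0].astype(float),22,pT)[:,:2].astype('float32'); print(cv2.contourArea(k),cv2.boundingRect(k),cv2.minAreaRect(X)); print(cv2.approxPolyDP(X,10,True)[:,0].round().tolist())
# dark grip top: reddish darker wood
for d in cut_out('wrist','lid')+cut_out('wrist','lid_grip'): print(d['p'],d['box'])
E
```

```text
plate [[257.60284304 194.40687927]]
grip [[257.70630027 200.92210252]]
(225, 180) [168 141 107] [ 17  93 168]
(300, 180) [169 152 116] [ 20  80 169]
(230, 230) [155 127  96] [ 16  97 155]
(290, 140) [166 138 106] [ 16  92 166]
(256, 100) [169 167 170] [140   5 170]
(100, 150) [168 169 169] [ 90   2 169]
758.5 (111, 342, 34, 42) ((488.683349609375, -324.8851318359375), (100.61222839355469, 37.69356155395508), 58.54427719116211)
[[505.0, -276.0], [453.0, -347.0], [456.0, -364.0], [486.0, -361.0], [504.0, -336.0]]
1031.5 (385, 273, 99, 51) ((957.34228515625, -131.2515106201172), (38.860443115234375, 180.24786376953125), 67.4656982421875)
[[867.0, -113.0], [928.0, -122.0], [1034.0, -182.0], [1031.0, -159.0], [958.0, -110.0]]
3686.5 (85, 0, 163, 92) ((524.3519287109375, 184.14747619628906), (107.18744659423828, 191.0286407470703), 85.69808959960938)
[[432.0, 210.0], [427.0, 139.0], [614.0, 124.0], [623.0, 230.0], [602.0, 228.0], [607.0, 156.0], [488.0, 143.0], [450.0, 152.0], [443.0, 211.0]]
14155.0 (197, 110, 114, 226) ((656.3839111328125, -76.32698059082031), (352.7278137207031, 131.52256774902344), 89.51904296875)
[[717.0, 99.0], [593.0, 97.0], [594.0, -76.0], [610.0, -145.0], [589.0, -227.0], [599.0, -252.0], [626.0, -247.0], [613.0, -114.0], [722.0, -111.0]]
0.66 [163.2, 2.3, 27.8, 14.8]
0.6 [206.5, 109.0, 107.9, 154.4]
0.8 [203.4, 107.1, 107.9, 156.5]
0.5 [102.5, 2.0, 130.0, 61.5]
```

```bash
python3 - <<'E'
from h import *
T=np.load('w14.npz')['T']; pT=(camera_params('wrist'),T)
im=cv2.imread('pics/w14.png')[:,:,::-1].copy()
hsv=cv2.cvtColor(im,cv2.COLOR_RGB2HSV)
m=(cv2.inRange(hsv,np.array((6,42,50)),np.array((28,255,255)))>0)
L=[];Rr=[];Tp=[];Bt=[]
def run(v,c):  # extent of true run containing c, gaps<=12
    i=np.nonzero(v)[0]; i=i[(np.abs(i-c)<200)]
    g=np.split(i,np.nonzero(np.diff(i)>12)[0]+1)
    for k in g:
        if k[0]<=c+6 and k[-1]>=c-6: return k[0],k[-1]
for v in range(125,240,4):
    r=run(m[v],235 if v<1000 else 0)
    if r: L.append((r[0]-.5,v)); Rr.append((r[1]+.5,v))
for u in range(215,300,4):
    r=run(m[:,u],150)
    if r: Tp.append((u,r[0]-.5)); Bt.append((u,r[1]+.5))
for n,e,ax in(('L',L,0),('R',Rr,0),('T',Tp,1),('B',Bt,1)):
    X=pt('wrist',e,22,pT)[:,:2]; 
    t=X[:,1-ax]; y=X[:,ax]; k=np.abs(y-np.median(y))<8; p=np.polyfit(t[k],y[k],1); k&=np.abs(y-np.polyval(p,t))<2.5; p=np.polyfit(t[k],y[k],1); print(n,k.sum(),len(k),'slope',p[0].round(4),'at0',np.polyval(p,0 if ax==0 else 655).round(1), 'at655/-10',np.polyval(p,-10 if ax==0 else 655).round(1),y.round().astype(int).tolist())
# grip bar: darker
g=(hsv[:,:,2]<125)&(hsv[:,:,1]>90); n,_,st,c=cv2.connectedComponentsWithStats(g[120:260,200:320].astype('uint8'))
for i in range(1,n):
    if st[i,4]>60: print('grip',c[i]+[200,120],st[i])
E
```

```text
L 29 29 slope -0.0038 at0 591.2 at655/-10 591.2 [591, 591, 591, 592, 591, 591, 592, 591, 591, 591, 590, 591, 591, 592, 591, 591, 591, 592, 591, 591, 591, 592, 591, 591, 592, 591, 591, 591, 593]
R 28 29 slope -0.0008 at0 722.4 at655/-10 722.4 [723, 722, 723, 723, 722, 723, 722, 722, 723, 722, 723, 722, 722, 723, 722, 723, 722, 722, 723, 722, 723, 722, 722, 723, 722, 723, 722, 723, 739]
T 22 22 slope 0.0059 at0 100.7 at655/-10 100.7 [100, 101, 100, 101, 100, 100, 100, 100, 101, 101, 101, 101, 101, 101, 101, 101, 100, 101, 100, 101, 101, 101]
B 17 22 slope -0.0041 at0 -115.3 at655/-10 -115.3 [-251, -248, -116, -115, -115, -116, -115, -116, -115, -115, -116, -115, -116, -115, -116, -116, -115, -116, -115, -105, -64, -21]
grip [250.13662791 186.28197674] [ 44  46  18  51 344]
```

Lid measured: centre (656.8,-7.3), yaw ≈ 0.003. The fitted plate is 131×216 mm, which matches the spec.

Call:
move_arm(targets=[{"gripper":0.0,"offset":[0.0015,-0.024,-0.035],"angular":[0,0,-0.051]},{"gripper":0.0,"offset":[0,-0.024,-0.035],"angular":[0,0,-0.051]},{"gripper":0.0,"offset":[0,0,-0.05],"angular":[0,0,0]},{"gripper":0.0,"offset":[0,0,-0.05],"angular":[0,0,0]},{"gripper":0.0,"offset":[0,0,0],"angular":[0,0,0]},{"gripper":0.0,"offset":[0,0,0],"angular":[0,0,0]}])

```text
t: 33.5
eef_pos: [657.2, -6.9, 163.3]
ee_rot: [0.705, 0.709, -0.0, 0.0]
contact_force: [1.3, -0.6, 0.2]
gripper_width: 42.9
```

```bash
python3 - <<'E'
from h import *
s=readout.read_state(); print(s['eef_pos'],s['ee_rot'],s['gripper_width'])
im=pic('wrist','w15'); pT=c2w('wrist'); hsv=cv2.cvtColor(im,cv2.COLOR_RGB2HSV)
P=np.array([[656.8+a,-7.3+b,54] for a,b in((-7,35),(7,35),(7,-35),(-7,-35))]); q=proj('wrist',P,pT); print(q.round(1).tolist())
for v in range(int(q[0,1])+5,int(q[3,1])-10,12): print(v,''.join('#' if hsv[v,u,2]<135 else '.' for u in range(200,312,2)))
E
```

```text
[657.24530058  -6.87490225 163.33240098] [ 7.05324019e-01  7.08885039e-01 -1.71951149e-04  1.58224363e-05] 42.929928845444344
[[245.8, 152.1], [264.9, 152.2], [263.8, 240.8], [246.1, 240.7]]
157 #########################################...............
169 ######################################..................
181 #######..............#############......................
193 .....................#############......................
205 ......................#####....###......................
217 .....................######.....##......................
229 .........................##....##.......................
```

Call:
move_arm(targets=[{"gripper":0.0,"offset":[0,0,-0.05],"angular":[0,0,0]},{"gripper":0.0,"offset":[0,0,-0.04],"angular":[0,0,0]},{"gripper":0.0,"offset":[0,0,-0.02],"angular":[0,0,0]},{"gripper":0.0,"offset":[0,0,-0.005],"angular":[0,0,0]},{"gripper":0.0,"offset":[0,0,0],"angular":[0,0,0]},{"gripper":-1,"offset":[0,0,0],"angular":[0,0,0]},{"gripper":-1,"offset":[0,0,0],"angular":[0,0,0]},{"gripper":-1,"offset":[0,0,0],"angular":[0,0,0]},{"gripper":-1,"offset":[0,0,0],"angular":[0,0,0]},{"gripper":-1,"offset":[0,0,0],"angular":[0,0,0]}], grip_force=70)

```text
t: 34.55
eef_pos: [658.5, -7.5, 49.6]
ee_rot: [0.706, 0.709, 0.001, 0.001]
contact_force: [-0.6, 0.8, 7.3]
gripper_width: 12.8
```

```bash
python3 - <<'E'
from h import *
s=readout.read_state(); print(s['eef_pos'],s['ee_rot'],s['contact_force'],s['wrist_torque'],s['gripper_width'])
E
```

```text
[658.52761074  -7.5167965   49.5565982 ] [0.70563374 0.70857455 0.00142215 0.00105395] [-0.5784599   0.76633982  7.33112433] [ 0.08950164  0.1830508  -0.01198654] 12.840392645853907
```

Call:
move_arm(targets=[{"gripper":-1,"offset":[0,0,0.015],"angular":[0,0,0]},{"gripper":-1,"offset":[0,0,0.035],"angular":[0,0,0]},{"gripper":-1,"offset":[0,0,0.04],"angular":[0,0,0]},{"gripper":-1,"offset":[-0.005,0.012,0.04],"angular":[0,0,0]},{"gripper":-1,"offset":[-0.012,0.026,0.01],"angular":[0,0,0.017]},{"gripper":-1,"offset":[-0.016,0.034,0],"angular":[0,0,0.017]},{"gripper":-1,"offset":[-0.016,0.034,0],"angular":[0,0,0.017]},{"gripper":-1,"offset":[-0.016,0.034,0],"angular":[0,0,0.017]},{"gripper":-1,"offset":[-0.016,0.034,0],"angular":[0,0,0.017]},{"gripper":-1,"offset":[-0.016,0.034,0],"angular":[0,0,0.017]}])

```text
t: 35.55
eef_pos: [559.4, 201.6, 188.6]
ee_rot: [0.669, 0.744, 0.001, -0.0]
contact_force: [0.3, 0.2, -2.0]
gripper_width: 12.6
```

Call:
move_arm(targets=[{"gripper":-1,"offset":[-0.014,0.03,0],"angular":[0,0,0]},{"gripper":-1,"offset":[-0.012,0.026,0],"angular":[0,0,0]},{"gripper":-1,"offset":[0,0,0],"angular":[0,0,0]},{"gripper":-1,"offset":[0,0,0],"angular":[0,0,0]},{"gripper":-1,"offset":[0,0,0],"angular":[0,0,0]}])

```text
t: 36.05
eef_pos: [534.7, 255.1, 188.0]
ee_rot: [0.669, 0.743, 0.0, 0.0]
contact_force: [-0.1, 0.1, -1.8]
gripper_width: 12.9
```

```bash
python3 - <<'E'
from h import *
s=readout.read_state(); print(s['eef_pos'],s['ee_rot'],s['gripper_width'],s['wrist_torque'],2*np.arctan2(s['ee_rot'][1],s['ee_rot'][0])-np.pi/2)
im=pic('wrist','w16'); pT=c2w('wrist'); np.savez('w16',T=pT[1]); hsv=cv2.cvtColor(im,cv2.COLOR_RGB2HSV)
p=s['eef_pos']; a=.104
Rm=R.from_euler('z',a).as_matrix(); P=p+np.array([[-66,108,-27.6],[66,108,-27.6]])@Rm.T
print('lid far corners pred',proj('wrist',P,pT))
Pt=np.array([535,257.3,89])+np.array([[-64,106,0],[64,106,0]])@R.from_euler('z',.106).as_matrix().T
print('tub far corners pred',proj('wrist',Pt,pT))
cv2.imwrite('pics/w16b.png',cv2.resize(im[:,:,::-1],(800,600),interpolation=cv2.INTER_CUBIC))
E
```

```text
[534.68043071 255.146862   187.97046577] [6.69319619e-01 7.42974485e-01 2.95887259e-04 2.72255946e-04] 12.949031737352202 [ 0.02983946 -0.05738711  0.02654214] 0.10421086729417972
lid far corners pred [[ 99.56741545   4.69192341]
 [416.91046482   4.8344647 ]]
tub far corners pred [[156.84510684  39.52684835]
 [359.16027935  39.17002021]]
```

View pics/w16b.png

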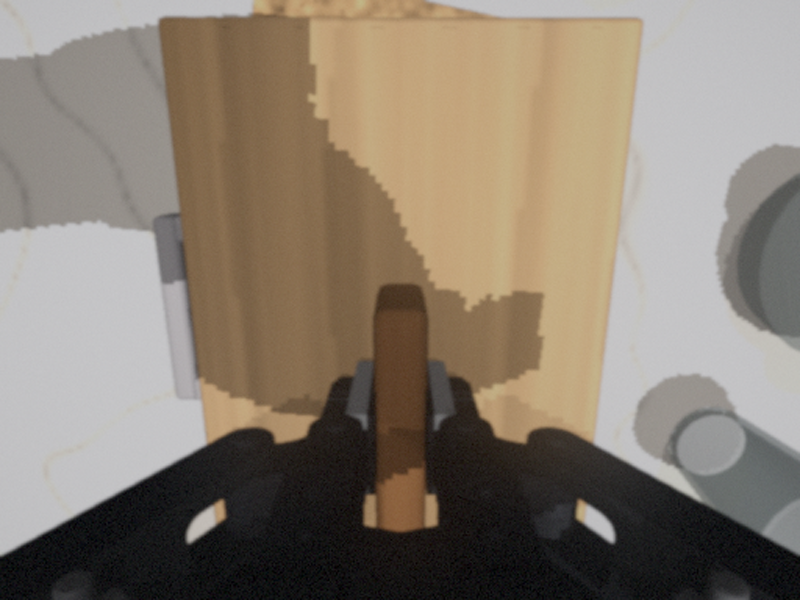

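Lid is held level (tilt ≈ 0.01 rad): its far corners at (102,11) and (410,11) put it about 3 mm lower in the grip than assumed and centred in y. Lowering it slowly onto the box.

Call:
move_arm(targets=[{"gripper":-1,"offset":[0.0008,0.0023,-0.02],"angular":[0,0,0]},{"gripper":-1,"offset":[0,0,-0.015],"angular":[0,0,0]},{"gripper":-1,"offset":[0,0,-0.008],"angular":[0,0,0]},{"gripper":-1,"offset":[0,0,-0.004],"angular":[0,0,0]},{"gripper":-1,"offset":[0,0,-0.004],"angular":[0,0,0]},{"gripper":-1,"offset":[0,0,0],"angular":[0,0,0]}])

```text
t: 36.7
eef_pos: [534.9, 258.6, 136.1]
ee_rot: [0.669, 0.743, -0.0, 0.0]
contact_force: [0.2, 0.5, -1.3]
gripper_width: 12.9
```

Call:
move_arm(targets=[{"gripper":-1,"offset":[0,0,-0.002],"angular":[0,0,0]},{"gripper":-1,"offset":[0,0,-0.002],"angular":[0,0,0]},{"gripper":-1,"offset":[0,0,0],"angular":[0,0,0]}])

```text
t: 37.0
eef_pos: [534.9, 258.6, 132.2]
ee_rot: [0.669, 0.744, -0.0, 0.0]
contact_force: [-0.1, -0.9, -1.5]
gripper_width: 13.0
```

Call:
move_arm(targets=[{"gripper":-1,"offset":[0,-0.001,-0.002],"angular":[0,0,0]},{"gripper":-1,"offset":[0,0,-0.001],"angular":[0,0,0]},{"gripper":-1,"offset":[0,0,0],"angular":[0,0,0]}])

```text
t: 37.3
eef_pos: [535.0, 257.9, 129.3]
ee_rot: [0.669, 0.744, 0.0, 0.0]
contact_force: [0.9, 1.4, -0.9]
gripper_width: 12.8
```

Call:
move_arm(targets=[{"gripper":-1,"offset":[0,0,-0.001],"angular":[0,0,0]},{"gripper":-1,"offset":[0,0,-0.001],"angular":[0,0,0]},{"gripper":-1,"offset":[0,0,0],"angular":[0,0,0]}])

```text
t: 37.6
eef_pos: [535.3, 257.9, 127.7]
ee_rot: [0.669, 0.744, 0.001, 0.0]
contact_force: [-0.1, 1.1, 4.2]
gripper_width: 12.9
```

Call:
move_arm(targets=[{"gripper":-1,"offset":[0,0,-0.001],"angular":[0,0,0]},{"gripper":-1,"offset":[0,0,0],"angular":[0,0,0]},{"gripper":-1,"offset":[0,0,-0.001],"angular":[0,0,0]},{"gripper":-1,"offset":[0,0,0],"angular":[0,0,0]}])

```text
t: 38.0
eef_pos: [535.0, 257.8, 125.1]
ee_rot: [0.669, 0.744, 0.0, 0.0]
contact_force: [1.4, 1.6, 0.8]
gripper_width: 12.9
```

Call:
move_arm(targets=[{"gripper":-1,"offset":[0,0,-0.001],"angular":[0,0,0]},{"gripper":-1,"offset":[0,0,0],"angular":[0,0,0]},{"gripper":-1,"offset":[0,0,-0.001],"angular":[0,0,0]},{"gripper":-1,"offset":[0,0,0],"angular":[0,0,0]}])

```text
t: 38.4
eef_pos: [534.5, 257.7, 122.7]
ee_rot: [0.669, 0.744, -0.0, -0.0]
contact_force: [0.7, 0.9, -1.8]
gripper_width: 12.6
```

Call:
move_arm(targets=[{"gripper":-1,"offset":[0,0,-0.001],"angular":[0,0,0]},{"gripper":-1,"offset":[0,0,0],"angular":[0,0,0]},{"gripper":-1,"offset":[0,0,-0.001],"angular":[0,0,0]},{"gripper":-1,"offset":[0,0,0],"angular":[0,0,0]}])

```text
t: 38.8
eef_pos: [534.5, 257.7, 122.5]
ee_rot: [0.669, 0.744, -0.0, -0.001]
contact_force: [-8.6, -2.3, 17.5]
gripper_width: 12.9
```

Call:
move_arm(targets=[{"gripper":-1,"offset":[0,0,-0.001],"angular":[0,0,0]},{"gripper":-1,"offset":[0,0,0],"angular":[0,0,0]},{"gripper":-1,"offset":[0,0,-0.001],"angular":[0,0,0]},{"gripper":-1,"offset":[0,0,0],"angular":[0,0,0]}])

```text
t: 39.2
eef_pos: [534.6, 257.7, 122.4]
ee_rot: [0.669, 0.743, 0.0, -0.001]
contact_force: [-19.9, -4.9, 40.2]
gripper_width: 12.7
```

Hard stop at TCP z 122.5, which matches the rim height (73 + 49.6). It snapped home just before. Backing off and releasing.

Call:
move_arm(targets=[{"gripper":-1,"offset":[0,0,0.002],"angular":[0,0,0]},{"gripper":-1,"offset":[0,0,0.0015],"angular":[0,0,0]},{"gripper":-0.4,"offset":[0,0,0],"angular":[0,0,0]},{"gripper":-0.2,"offset":[0,0,0],"angular":[0,0,0]},{"gripper":-0.2,"offset":[0,0,0],"angular":[0,0,0]},{"gripper":-0.2,"offset":[0,0,0.02],"angular":[0,0,0]},{"gripper":-0.2,"offset":[0,0,0.05],"angular":[0,0,0]},{"gripper":-0.2,"offset":[0,0,0.05],"angular":[0,0,0]},{"gripper":-0.2,"offset":[0,0,0.05],"angular":[0,0,0]},{"gripper":-0.2,"offset":[0,0,0.05],"angular":[0,0,0]}])

```text
t: 40.2
eef_pos: [534.6, 257.4, 344.8]
ee_rot: [0.669, 0.743, 0.0, 0.0]
contact_force: [1.7, 0.1, -0.6]
gripper_width: 34.7
```

Call:
move_arm(targets=[{"gripper":-0.2,"offset":[0,0.02,0.03],"angular":[0,0,0]},{"gripper":-0.2,"offset":[0,0.02,0],"angular":[0,0,0]},{"gripper":-0.2,"offset":[0,0,0],"angular":[0,0,0]},{"gripper":-0.2,"offset":[0,0,0],"angular":[0,0,0]},{"gripper":-0.2,"offset":[0,0,0],"angular":[0,0,0]}])

```text
t: 40.7
eef_pos: [534.9, 296.8, 371.7]
ee_rot: [0.669, 0.743, -0.001, 0.0]
contact_force: [0.9, -0.4, -0.3]
gripper_width: 34.5
```

```bash
python3 - <<'E'
from h import *
s=readout.read_state(); print(s['eef_pos'],s['contact_force'])
im=pic('wrist','w17'); pT=c2w('wrist'); np.savez('w17',T=pT[1])
hsv=cv2.cvtColor(im,cv2.COLOR_RGB2HSV)
P=np.array([535,257.3,95])+np.array([[-66,108,0],[66,108,0],[66,-108,0],[-66,-108,0]])@R.from_euler('z',.106).as_matrix().T
q=proj('wrist',P,pT); print(q.round(1).tolist())
sd=pic('side','s17');sc=pic('scene','c17')
b=im[:,:,::-1].copy(); cv2.polylines(b,[q.astype(np.int32)],True,(0,0,255),1); b=b[:,130:400]
o=np.zeros((576,800,3),'uint8'); o[:,:400]=cv2.resize(b,(400,576))
o[:288,400:]=cv2.resize(sd[130:220,165:290,::-1],(400,288),interpolation=cv2.INTER_CUBIC); o[288:,400:]=cv2.resize(sc[110:200,240:365,::-1],(400,288),interpolation=cv2.INTER_CUBIC)
cv2.imwrite('pics/fin.png',o)
E
```

```text
[534.86794855 296.7612994  371.65823333] [ 0.85723753 -0.35936211 -0.29617803]
[[199.0, 104.9], [308.5, 104.8], [301.8, 266.5], [206.6, 266.5]]
```

View pics/fin.png

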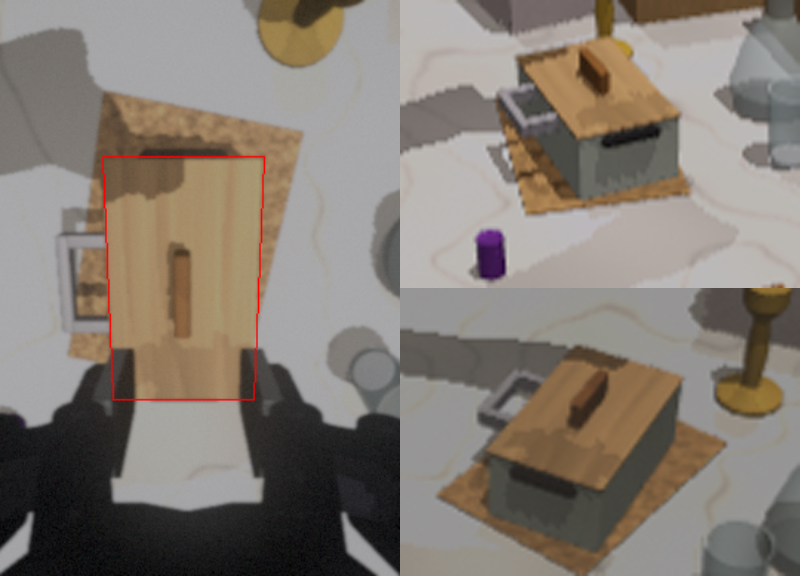

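Wrist, side and scene views show the lid covering the box squarely and matching the predicted outline. To verify that it is seated at both ends, I'll probe each end with the closed fingertips (plate top should stop them at TCP ≈ 117).

Call:
move_arm(targets=[{"gripper":-1,"offset":[-0.009,0.045,-0.01],"angular":[0,0,0]},{"gripper":-1,"offset":[0,0,-0.05],"angular":[0,0,0]},{"gripper":-1,"offset":[0,0,-0.05],"angular":[0,0,0]},{"gripper":-1,"offset":[0,0,-0.05],"angular":[0,0,0]},{"gripper":-1,"offset":[0,0,-0.05],"angular":[0,0,0]},{"gripper":-1,"offset":[0,0,-0.03],"angular":[0,0,0]},{"gripper":-1,"offset":[0,0,-0.004],"angular":[0,0,0]},{"gripper":-1,"offset":[0,0,0],"angular":[0,0,0]},{"gripper":-1,"offset":[0,0,0],"angular":[0,0,0]}])

```text
t: 41.75
eef_pos: [527.1, 343.1, 130.9]
ee_rot: [0.669, 0.743, 0.001, 0.0]
contact_force: [0.6, 0.4, 1.2]
gripper_width: 0.1
```

Call:
move_arm(targets=[{"gripper":-1,"offset":[0,0,-0.004],"angular":[0,0,0]},{"gripper":-1,"offset":[0,0,-0.002],"angular":[0,0,0]},{"gripper":-1,"offset":[0,0,0],"angular":[0,0,0]}])

```text
t: 42.05
eef_pos: [525.9, 342.9, 123.0]
ee_rot: [0.669, 0.744, 0.0, -0.0]
contact_force: [-0.3, -1.1, -0.4]
gripper_width: -0.1
```

Call:
move_arm(targets=[{"gripper":-1,"offset":[0,0,-0.002],"angular":[0,0,0]},{"gripper":-1,"offset":[0,0,-0.002],"angular":[0,0,0]},{"gripper":-1,"offset":[0,0,-0.001],"angular":[0,0,0]},{"gripper":-1,"offset":[0,0,0],"angular":[0,0,0]}])

```text
t: 42.45
eef_pos: [525.8, 342.7, 117.5]
ee_rot: [0.669, 0.744, -0.0, 0.0]
contact_force: [-0.5, -0.2, 0.1]
gripper_width: 0.4
```

Call:
move_arm(targets=[{"gripper":-1,"offset":[0,0,-0.001],"angular":[0,0,0]},{"gripper":-1,"offset":[0,0,-0.001],"angular":[0,0,0]},{"gripper":-1,"offset":[0,0,0],"angular":[0,0,0]}])

```text
t: 42.75
eef_pos: [526.0, 342.8, 117.2]
ee_rot: [0.669, 0.744, 0.0, -0.0]
contact_force: [-6.0, -2.5, 13.8]
gripper_width: -0.1
```

This end stops firmly at 117.2, so it is seated. Now the other end.

Call:
move_arm(targets=[{"gripper":-1,"offset":[0,0,0.04],"angular":[0,0,0]},{"gripper":-1,"offset":[0,0,0.045],"angular":[0,0,0]},{"gripper":-1,"offset":[0.005,-0.042,0],"angular":[0,0,0]},{"gripper":-1,"offset":[0.005,-0.043,0],"angular":[0,0,0]},{"gripper":-1,"offset":[0.004,-0.042,0],"angular":[0,0,0]},{"gripper":-1,"offset":[0.004,-0.043,0],"angular":[0,0,0]},{"gripper":-1,"offset":[0,0,-0.03],"angular":[0,0,0]},{"gripper":-1,"offset":[0,0,-0.035],"angular":[0,0,0]},{"gripper":-1,"offset":[0,0,-0.01],"angular":[0,0,0]},{"gripper":-1,"offset":[0,0,0],"angular":[0,0,0]}])

```text
t: 43.75
eef_pos: [543.2, 172.6, 124.8]
ee_rot: [0.669, 0.744, -0.001, -0.0]
contact_force: [0.3, 0.2, 0.7]
gripper_width: 0.1
```

Call:
move_arm(targets=[{"gripper":-1,"offset":[0,0,-0.003],"angular":[0,0,0]},{"gripper":-1,"offset":[0,0,-0.003],"angular":[0,0,0]},{"gripper":-1,"offset":[0,0,-0.001],"angular":[0,0,0]},{"gripper":-1,"offset":[0,0,0],"angular":[0,0,0]}])

```text
t: 44.15
eef_pos: [544.1, 173.0, 119.1]
ee_rot: [0.669, 0.744, 0.0, 0.0]
contact_force: [-0.3, -0.2, -1.3]
gripper_width: 0.3
```

Call:
move_arm(targets=[{"gripper":-1,"offset":[0,0,-0.001],"angular":[0,0,0]},{"gripper":-1,"offset":[0,0,-0.001],"angular":[0,0,0]},{"gripper":-1,"offset":[0,0,0],"angular":[0,0,0]}])

```text
t: 44.45
eef_pos: [544.1, 172.9, 117.2]
ee_rot: [0.669, 0.744, 0.0, -0.0]
contact_force: [-2.4, -0.1, 4.1]
gripper_width: -0.3
```

Both ends stop at 117.2, so the lid is level. Retreating.

Call:
move_arm(targets=[{"gripper":-1,"offset":[0,0,0.04],"angular":[0,0,0]},{"gripper":-1,"offset":[0,0,0.05],"angular":[0,0,0]},{"gripper":-1,"offset":[0,0,0.05],"angular":[0,0,0]},{"gripper":-1,"offset":[0,0,0.05],"angular":[0,0,0]},{"gripper":-1,"offset":[0,0,0],"angular":[0,0,0]},{"gripper":-1,"offset":[0,0,0],"angular":[0,0,0]},{"gripper":-1,"offset":[0,0,0],"angular":[0,0,0]}])

```text
t: 45.15
eef_pos: [543.4, 172.8, 305.6]
ee_rot: [0.669, 0.744, -0.001, -0.0]
contact_force: [-0.3, -0.3, -0.8]
gripper_width: 0.1
```

```bash
python3 - <<'E'
from h import *
pic('scene','c18'); pic('side','s18')
for n in('tumbler','tape','candlestick','mug','jar0','tin0'):
  for c in('scene','side'): print(n,c,[([int(x) for x in d['box']],round(d['p'],2)) for d in spot_in(c,n)][:3])
s=readout.read_state(); print(s['eef_pos'],s['contact_force'],s['t'])
print(robot.sign_off())
E
```

```text
tumbler scene [([335, 180, 24, 37], 0.6), ([265, 127, 59, 49], 0.21)]
tumbler side [([280, 152, 15, 32], 0.93)]
tape scene [([117, 225, 41, 36], 0.64)]
tape side [([196, 269, 32, 36], 0.69)]
candlestick scene [([339, 101, 24, 49], 0.85)]
candlestick side [([222, 111, 18, 33], 0.58)]
mug scene [([134, 313, 40, 58], 0.67)]
mug side [([319, 287, 49, 49], 0.96)]
jar0 scene [([215, 168, 11, 19], 0.48)]
jar0 side [([189, 200, 8, 13], 0.5)]
tin0 scene [([117, 226, 41, 33], 0.18), ([269, 129, 56, 46], 0.17), ([147, 218, 102, 101], 0.16)]
tin0 side []
[543.8903623  172.80177102 306.70225146] [-0.17994447 -0.3882196  -0.19702908] 45.85
the job is handed in; nothing more can be done
None
```

The kitchen set is packed and handed in at about 46 s of the 210 s limit; the hand-in gave no verdict. I set the box on the cork mat by its handle and put in all three blue jars and both copper tins. Then I put the lid on and pressed it home.

**Last checks**
- **Jars and tins:** a wrist picture taken before the lid went on showed all five inside the box. At the end the only jar shape left on the table was the purple look-alike, where it stood at the start.
- **Lid:** pressing with closed fingertips, both ends of the plate stopped the tool at 117.2 mm. That is the height expected for a fully seated, level lid.
- **Box:** its centre measured about 4 mm from the mat's centre, and it looked upright in the pictures.
- **Other goods:** tumbler, tape, candlestick and mug were all detected within a few pixels of where they started.

**What disagreed**
- While pressing the lid home, the vertical force reached about 40 N once it met the rim. I backed off straight away. It came through the fingers, not the gripper body.
- One network detection mistook a jar for the lid, so I measured the lid by colour and edges instead.

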